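# Load the model display and close its dust cover

## Robot

A 6-joint arm with a two-finger parallel gripper is mounted at the origin on the work surface. World frame = base frame: x ahead of the robot, y to its left, z up, the work surface at z = 0. Lengths are in mm, angles in rad, forces in N, time in s.
With the tool pointing down it reaches from about 350 to 975 mm from the base axis. Payload 7.1 kg.
Tool frame: the origin (TCP) lies between the finger pads, 19 mm behind the fingertips; this is the grasp point; z points along the fingers, y is the direction in which the jaws open and shut (so a half turn about z gives the same grasp; the last joint's range is limited). The gripper opens to 88 mm and grips with 3 to 60 N. Pads are 20 mm wide; open, the fingers measure 115 mm over their backs; the gripper's body (75 mm by 178 mm) begins 61 mm behind the grasp point.
Start: joints at [-1.298, 0.423, 1.63, -0, 1.089, -0.019], TCP at [179.816, -598.558, 241.375] pointing down, gripper open.
Joint ranges: [-3, 3], [-0.9, 2.11], [0.09, 2.58], [-1.31, 4.45], [0.11, 2.69], [-2.54, 2.54]. Speed limits (rad/s): [2.39, 2.39, 3.01, 3.14, 3.14, 3.14].

## Interface

Orientations are given as a rotation vector (axis times angle).
In Python, from workcell import ctrl, imaging gives the robot as it stands. The module is installed in compiled form; this text tells all that it offers.
- The arm moves only by the shell command python3 -m pendant 'ROWS'. ROWS is JSON, a list of rows, each an object with "turn": the turn, a rotation vector about the world's x, y, z in rad, a list of three; "dp": the shift along the world's x, y, z in m, a list of three; "claw": the finger opening in m, from 0 to 0.0878. A call has 1 to 8 rows; each row is the pose to reach, as a shift and turn from the pose commanded when the call began; what a row does not reach only later rows make up. A row lasts 1/10 s, in which the tool goes at most 50 mm and 8.59 degrees, less where a joint would pass 70% of its speed; a pose out of reach is approached as far as the arm can. A call with a gripper value outside its range is refused whole. The fingers move at their own pace and stop on an object; the grip force is fixed at half the most. Time passes only in rows, so rows that repeat a pose let the fingers close. It gives the time, the measured TCP pose, the force and the opening at its end, in the units of the state.
- ctrl.get_obs(): the state, without advancing time (a new reading comes with each control period).
- imaging.get_image(name): name is "scene" or "top" or "wrist"; returns a dict with "pixels" (384x512x3 uint8, blue, green, red), "fov_y" (degrees; the focal length in pixels is half the picture's height over the tangent of half this angle, whatever the lens; pixels are square), "cx", "cy" (the principal point, pixels), "xyz" and "rotation" of the camera in the world. Camera axes: x right, y up, looking along -z (the intrinsics and any distortion apply to the point x, -y, -z); pixel columns grow to the right and rows downward; lengths in mm; the calibration is good to about 2 mm. A picture is of the moment at which its call begins. There is no depth.
- ctrl.close_job(): hands the job in, once; it reports no verdict.
The state is a dict: "t": time; "qpos": joint angles; "qvel": joint speeds; "joint_torque": joint torques, N m; "ee_pos": TCP position; "orientation": TCP orientation; "ft_force": force on the tool from outside, world axes, zero at the start; "moment": the same for the moment, N m; "width": finger opening in mm.
Only numpy, scipy, OpenCV 4.12 (cv2) and the standard library are available. Lean on these libraries where they do the work, as an engineer would, in place of code of your own. Each camera call takes 0.05 s, during which the arm holds its last target.

## Task

Put the model vehicles that stand about the stall table on show: raise the display stand's clear dust cover gently all the way onto its stop, slide every model's plinth onto a rail of its own (any rail, either way round) fully home until the spring catch clicks up behind it, and once all are in, lower the cover gently until it is fully closed. Leave the toy motorbike, the booklets and the tub of spark plugs where they are, and let go of everything.

Things in the scene. Friction and masses are not known exactly. Their poses are not given: they have to be found in the camera images.
- stand: Fixed display stand 235 x 390 mm, floor plate 6 mm thick. Origin on the table at the foot of its 30 mm high stop wall, at mid-width; +x = direction in which plinths slide home (away from the robot). Four parallel rails at y = -135, -45, +45, +135 mm: channels 67 mm wide, lips 52 mm apart (tops 20 mm above the table) overhang the plinth's edges with 2 mm play: plinths only go in from the -x end.
- hinge (a point): Middle of the cover's hinge axis, which runs along the stand's y, 30 mm behind the stop wall's front and 30 mm above the table.
- cover (a joint): Hinge of the clear box-shaped dust cover over the rails (366 mm wide, 142 mm deep, roof 75 mm above the table when closed). 0 = closed, grows as the front lifts; 1.7 rad = open, on its stop, standing upright to 215 mm above the table behind the rails: keep clear of it. A friction hinge: it stays where it is left, and takes 1 to 5 N at the handle.
- handle (a point): Centre of the cover's handle, a steel bar 10 mm thick and 100 mm long along the hinge direction, 40 mm off the cover's front. Closed, it lies 182 mm before (-x) the hinge and 20 mm above it (50 mm above the table), and it swings about the hinge. Its whole length is free of obstacles except the two arms at its ends.
- seat0 (a point): Seat of the rightmost (stand y = -135 mm) rail as seen from the robot: where the centre of a plinth's underside lies when it is home (6 mm above the table, 50 mm before the stop wall). Axes as the stand's: x = sliding direction.
- mouth0 (a point): Set-down point of the rightmost (stand y = -135 mm) rail, 115 mm before its seat on the line of sliding: a plinth whose underside centre is lowered here (6 mm above the table) lies on the floor plate between flared guides (18 mm high, 82 mm apart outside, 67 mm at the rail), clear of the lips, and can be slid 115 mm home with 1 to 5 N. Axes as the stand's.
- seat1 (a point): Seat of the second from right (y = -45 mm) rail as seen from the robot: where the centre of a plinth's underside lies when it is home (6 mm above the table, 50 mm before the stop wall). Axes as the stand's: x = sliding direction.
- mouth1 (a point): Set-down point of the second from right (y = -45 mm) rail, 115 mm before its seat on the line of sliding: a plinth whose underside centre is lowered here (6 mm above the table) lies on the floor plate between flared guides (18 mm high, 82 mm apart outside, 67 mm at the rail), clear of the lips, and can be slid 115 mm home with 1 to 5 N. Axes as the stand's.
- seat2 (a point): Seat of the second from left (y = +45 mm) rail as seen from the robot: where the centre of a plinth's underside lies when it is home (6 mm above the table, 50 mm before the stop wall). Axes as the stand's: x = sliding direction.
- mouth2 (a point): Set-down point of the second from left (y = +45 mm) rail, 115 mm before its seat on the line of sliding: a plinth whose underside centre is lowered here (6 mm above the table) lies on the floor plate between flared guides (18 mm high, 82 mm apart outside, 67 mm at the rail), clear of the lips, and can be slid 115 mm home with 1 to 5 N. Axes as the stand's.
- seat3 (a point): Seat of the leftmost (y = +135 mm) rail as seen from the robot: where the centre of a plinth's underside lies when it is home (6 mm above the table, 50 mm before the stop wall). Axes as the stand's: x = sliding direction.
- mouth3 (a point): Set-down point of the leftmost (y = +135 mm) rail, 115 mm before its seat on the line of sliding: a plinth whose underside centre is lowered here (6 mm above the table) lies on the floor plate between flared guides (18 mm high, 82 mm apart outside, 67 mm at the rail), clear of the lips, and can be slid 115 mm home with 1 to 5 N. Axes as the stand's.
- catch0 (a joint): Spring catch of the rightmost rail: a steel leaf 26 mm wide in the floor before the rail, rising gently to 5 mm at its end 102 mm before the stop wall. 0 = up, about 0.1 rad = pressed flush by a plinth above it (under 1 N). It springs up behind a plinth that is fully home (play about 2 mm) and then holds it.
- catch1 (a joint): Spring catch of the second from right rail: a steel leaf 26 mm wide in the floor before the rail, rising gently to 5 mm at its end 102 mm before the stop wall. 0 = up, about 0.1 rad = pressed flush by a plinth above it (under 1 N). It springs up behind a plinth that is fully home (play about 2 mm) and then holds it.
- catch2 (a joint): Spring catch of the second from left rail: a steel leaf 26 mm wide in the floor before the rail, rising gently to 5 mm at its end 102 mm before the stop wall. 0 = up, about 0.1 rad = pressed flush by a plinth above it (under 1 N). It springs up behind a plinth that is fully home (play about 2 mm) and then holds it.
- catch3 (a joint): Spring catch of the leftmost rail: a steel leaf 26 mm wide in the floor before the rail, rising gently to 5 mm at its end 102 mm before the stop wall. 0 = up, about 0.1 rad = pressed flush by a plinth above it (under 1 N). It springs up behind a plinth that is fully home (play about 2 mm) and then holds it.
- model0: Model delivery van. On a plinth 100 x 64 x 8 mm (x, y, z), the same at both ends; origin: centre of its underside, nose to -x. Body 94 x 42 mm, flat upright sides from 12 to 34 mm above the underside, and up to the roof (54 mm) over its rear 70 mm: grip across its width from above at the plinth's centre, TCP 40 mm above the underside. 0.15 to 0.31 kg. May be absent.
- model1: Model off-roader with a spare wheel behind. On a plinth 100 x 64 x 8 mm (x, y, z), the same at both ends; origin: centre of its underside, nose to -x. Body 94 x 42 mm, flat upright sides from 12 to 34 mm above the underside, and up to the roof (50 mm) over its rear 68 mm: grip across its width from above at the plinth's centre, TCP 40 mm above the underside. 0.15 to 0.31 kg. May be absent.
- model2: Model camper with a roof hatch. On a plinth 100 x 64 x 8 mm (x, y, z), the same at both ends; origin: centre of its underside, nose to -x. Body 94 x 42 mm, flat upright sides from 12 to 34 mm above the underside, and up to the roof (59 mm) over its rear 84 mm: grip across its width from above at the plinth's centre, TCP 40 mm above the underside. 0.15 to 0.31 kg. May be absent.
- model3: Model small bus. On a plinth 100 x 64 x 8 mm (x, y, z), the same at both ends; origin: centre of its underside, nose to -x. Body 94 x 42 mm, flat upright sides from 12 to 34 mm above the underside, and up to the roof (53 mm) over its rear 92 mm: grip across its width from above at the plinth's centre, TCP 40 mm above the underside. 0.15 to 0.31 kg. May be absent.
- motorbike: Toy motorbike on a base, 100 x 30 mm, 70 mm high, origin under its centre. Not part of the job: leave it where it is.
- booklets: Stack of booklets 100 x 150 x 22 mm, origin under its centre. Not part of the job: leave it where it is.
- plug_tub: Clear open tub 100 x 140 x 70 mm of spark plugs, origin under its centre. Not part of the job: leave it where it is.
There are look-alikes about, which are no part of the job. Leave any blue or turquoise look-alike of the model1 alone.

How it is judged:
By the outcome, as a careful person would: the job done as asked, in the order asked, and still so for the second after the job is handed in, with the robot touching nothing.
Of model0, model1, model2, model3 only 3 to 4 are there at a start; the rules pass over those that are not, and their reading is None.
At some moment in a run one of model0, model1, model2, model3 may be knocked a few centimetres aside while the robot is not near it.
Once in a run the grip may slacken for a moment while it holds something.
It also fails if it takes over 210 s, if anything falls off the work surface, if the arm or the gripper's body presses on something with over 40 N, if the wrist force passes 120 N, or if a joint passes its speed limit or range.

## Working session

There is one attempt and no reset: what is moved stays moved. The work goes in short steps, Python scripts to look and compute and a shell command to move; the robot and the scene stay as the last step left them, time stands still between calls to the robot, and variables do not carry over. Pictures are saved under pics/ and viewed, and the job is handed in when it is done.

```bash
mkdir -p pics
cat > h.py <<'E'
import numpy as np,cv2
from workcell import ctrl,imaging
def grab(n,f=None):
    d=imaging.get_image(n)
    np.savez('last_%s.npz'%n,**{k:np.array(v) for k,v in d.items()})
    if f: cv2.imwrite('pics/'+f,d['pixels'])
    return d
def load(n): return {k:v for k,v in np.load('last_%s.npz'%n,allow_pickle=True).items()}
def K(d):
    f=192/np.tan(np.radians(float(d['fov_y']))/2); return f,float(d['cx']),float(d['cy'])
def R(d):
    r=np.array(d['rotation'],float)
    return r if r.shape==(3,3) else cv2.Rodrigues(r)[0]
def p2w(d,u,v,z):
    f,cx,cy=K(d); ray=R(d)@np.array([(u-cx)/f,-(v-cy)/f,-1]); c=np.array(d['xyz'],float)
    return c+ray*(z-c[2])/ray[2]
def w2p(d,p):
    f,cx,cy=K(d); q=R(d).T@(np.array(p,float)-np.array(d['xyz'],float))
    return np.array([cx+f*q[0]/-q[2],cy-f*q[1]/-q[2]])
def crop(d,f,u0,v0,u1,v1,s):
    c=d['pixels'][v0:v1,u0:u1]; cv2.imwrite('pics/'+f,cv2.resize(c,None,fx=s,fy=s,interpolation=cv2.INTER_CUBIC))
E
python3 - <<'E'
from h import *
for n in ['scene','top','wrist']:
    d=grab(n,n+'0.png'); print(n,{k:v for k,v in d.items() if k!='pixels'})
print(ctrl.get_obs())
E
```

```text
scene {'fov_y': 54.27995992537505, 'cx': 257.1733963479073, 'cy': 186.71131589330807, 'xyz': array([1055.8564601 , -364.36931209, 1066.61533292]), 'rotation': array([0.50145137, 0.29154836, 0.9960712 ])}
top {'fov_y': 49.20229248601499, 'cx': 258.773398180346, 'cy': 188.36865096798675, 'xyz': array([ 419.01950651,  -57.96836143, 1217.04633121]), 'rotation': array([ 0.09950644, -0.07115964, -1.55720409])}
wrist {'fov_y': 60.60345613100178, 'cx': 257.24590081231685, 'cy': 186.51572222898432, 'xyz': array([ 250.1572173 , -578.29418214,  383.77663719]), 'rotation': array([-0.234143  ,  0.17602584, -1.26988972])}
{'t': 0.15, 'qpos': array([-1.29800589e+00,  4.23682498e-01,  1.63051170e+00, -2.97375896e-07,
        1.08859545e+00, -1.90102355e-02]), 'qvel': array([-0.0002436 , -0.00232804, -0.00293698,  0.00114704,  0.0017144 ,
       -0.00071881]), 'joint_torque': array([-5.38366237e-05, -5.44984138e+01, -2.73919004e+01,  6.43482129e-02,
        2.04172562e-02, -7.32671651e-05]), 'ee_pos': array([ 179.70517883, -598.17544801,  240.77059582]), 'orientation': array([-3.10703976e+00, -4.56562568e-01,  2.38264384e-04]), 'ft_force': array([-0.31193123,  0.40002311,  0.45078779]), 'moment': array([ 0.01874442, -0.03259613, -0.00261309]), 'width': 88.10084064881939}
```

View pics/top0.png

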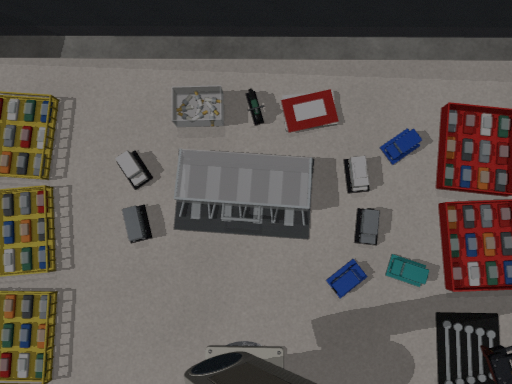

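View pics/scene0.png

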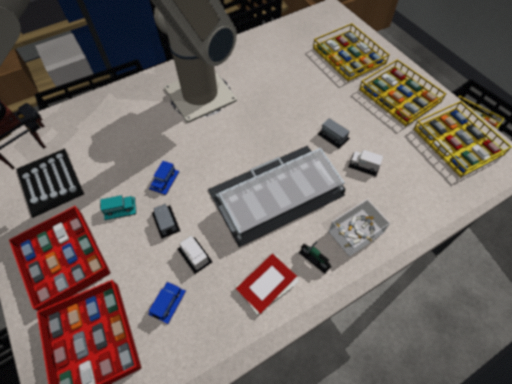

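View pics/wrist0.png

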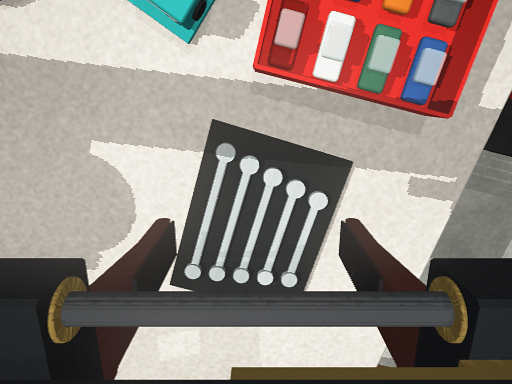

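The top view shows four models on dark plinths: (133,169) white, (137,223) grey, (357,174) white and (368,226) grey. The look-alikes are blue at (400,146) and (347,278), and turquoise at (407,270). The stand is centred near (243,195), with the handle on the robot side at about (242,213).

Run:
```python
from h import *
d=load('top')
crop(d,'c1.png',105,140,165,250,5); crop(d,'c2.png',320,120,440,300,3.3); crop(d,'c3.png',165,140,325,245,5)
```

```text
(no output)
```

View pics/c1.png

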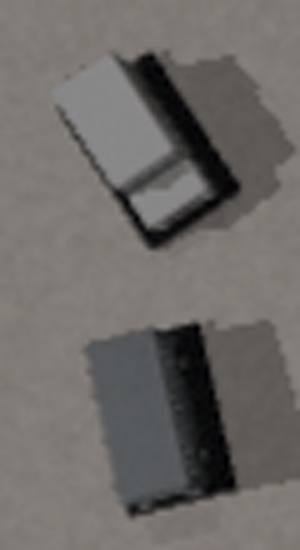

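View pics/c2.png

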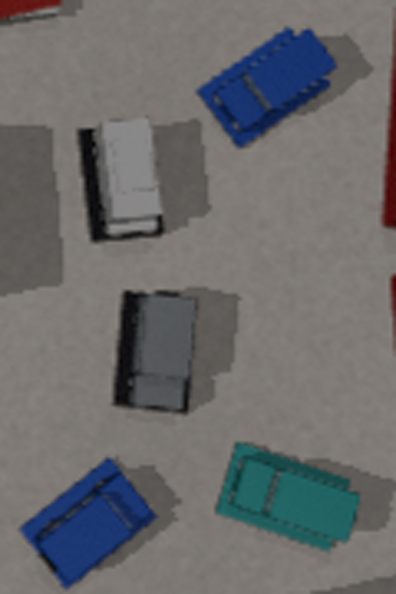

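View pics/c3.png

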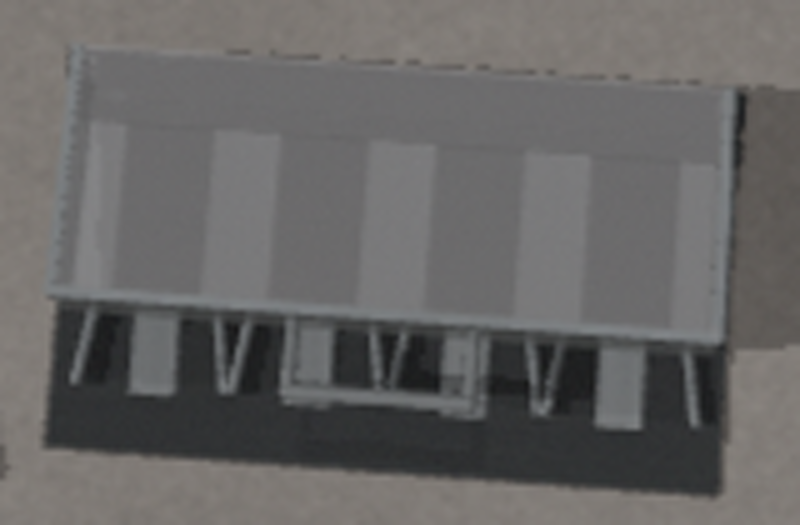

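Run:
```python
from h import *
d=load('top'); o=lambda u,v,z,s=5,a=165,b=140: p2w(d,a+u/s,b+v/s,z)[:2]
L=o(45,447,6);Rr=o(720,494,6); print('front',L,Rr,np.linalg.norm(L-Rr),(L+Rr)/2, np.degrees(np.arctan2(*(L-Rr)[::-1])))
# cover roof z75: corners
a=o(52,297,75);b=o(722,343,75);print('roof front',a,b,np.linalg.norm(a-b),(a+b)/2,np.degrees(np.arctan2(*(a-b)[::-1])))
a=o(80,47,75);b=o(735,90,75);print('roof back',a,b,np.linalg.norm(a-b),(a+b)/2)
h1=o(285,393,50);h2=o(484,408,50);print('handle',h1,h2,np.linalg.norm(h1-h2),(h1+h2)/2)
# models: roof & plinth corners
m=lambda pts,s,a,b,z: [o(u,v,z,s,a,b).round(0) for u,v in pts]
print('A plinth', m([(150,53),(240,186),(155,247)],5,105,140,8), 'roof',m([(52,95),(112,52),(187,147),(125,193)],5,105,140,54))
print('B plinth', m([(197,322),(235,488),(130,516)],5,105,140,8), 'roof',m([(85,345),(155,328),(187,490),(127,505)],5,105,140,54))
print('C plinth', m([(78,130),(92,242),(162,236)],3.3,320,120,8))
print('D plinth', m([(123,290),(113,406),(187,412),(198,294)],3.3,320,120,8))
```

```text
front [429.48776877 207.86242776] [ 407.61484754 -180.82439777] 389.30177628459967 [418.55130816  13.51901499] 86.77914039625817
roof front [510.77682758 191.71984864] [ 489.84630698 -174.92502175] 367.2418109044659 [500.31156728   8.39741344] 86.73272309640251
roof back [650.20250144 180.91899284] [ 629.47879734 -182.11501965] 363.62503507467244 [ 6.39840649e+02 -5.98013405e-01]
handle [460.69729824  65.21376371] [453.73512985 -45.62019306] 111.05240998315752 [457.21621405   9.79678533]
A plinth [array([659., 331.]), array([580., 274.]), array([544., 323.])] roof [array([625., 371.]), array([650., 338.]), array([596., 293.]), array([570., 326.])]
B plinth [array([501., 296.]), array([405., 270.]), array([388., 330.])] roof [array([484., 345.]), array([494., 306.]), array([404., 284.]), array([396., 317.])]
C plinth [array([ 639., -281.]), array([ 539., -293.]), array([ 545., -354.])]
D plinth [array([ 498., -319.]), array([ 397., -309.]), array([ 393., -373.]), array([ 495., -384.])]
```

Stand origin is about (610, 1.5) with yaw -3.25°, and the roof, handle and front edge agree to about 2 mm. I'm heading for the handle first.

```bash
python3 -m pendant '[{"dp":[0.016,0.038,0],"turn":[0,0,0.08],"claw":0.0878},{"dp":[0.032,0.076,0],"turn":[0,0,0.16],"claw":0.0878},{"dp":[0.048,0.114,0],"turn":[0,0,0.24],"claw":0.0878},{"dp":[0.064,0.152,0],"turn":[0,0,0.32],"claw":0.0878},{"dp":[0.08,0.19,0],"turn":[0,0,0.4],"claw":0.0878},{"dp":[0.096,0.228,0],"turn":[0,0,0.48],"claw":0.0878},{"dp":[0.112,0.266,0],"turn":[0,0,0.56],"claw":0.0878},{"dp":[0.125,0.304,0],"turn":[0,0,0.61],"claw":0.0878}]'
python3 -m pendant '[{"dp":[0.016,0.038,0],"turn":[0,0,0.08],"claw":0.0878},{"dp":[0.032,0.076,0],"turn":[0,0,0.16],"claw":0.0878},{"dp":[0.048,0.114,0],"turn":[0,0,0.24],"claw":0.0878},{"dp":[0.064,0.152,0],"turn":[0,0,0.32],"claw":0.0878},{"dp":[0.08,0.19,0],"turn":[0,0,0.4],"claw":0.0878},{"dp":[0.096,0.228,0],"turn":[0,0,0.48],"claw":0.0878},{"dp":[0.112,0.266,0],"turn":[0,0,0.56],"claw":0.0878},{"dp":[0.125,0.304,0],"turn":[0,0,0.612],"claw":0.0878}]'
cat >> h.py <<'E'
from scipy.spatial.transform import Rotation as Ro
def st():
    o=ctrl.get_obs(); M=Ro.from_rotvec(o['orientation']).as_matrix()
    print('t %.1f pos %s toolx %.2fdeg z %s width %.1f F %s q %s'%(o['t'],o['ee_pos'].round(1),np.degrees(np.arctan2(M[1,0],M[0,0])),M[:,2].round(3),o['width'],o['ft_force'].round(1),o['qpos'].round(2)))
    return o
E
python3 -c "
from h import *
st()"
```

```text
t: 0.95
ee_pos: [305.2, -293.0, 241.4]
orientation: [2.826, 1.373, 0.0]
ft_force: [0.5, -0.0, -0.0]
width: 87.7
t: 1.75
ee_pos: [430.4, 11.2, 241.5]
orientation: [2.28, 2.161, 0.0]
ft_force: [1.2, -0.2, 0.8]
width: 87.7
t 1.8 pos [430.4  11.2 241.5] toolx 86.92deg z [ 0. -0. -1.] width 87.7 F [ 1.2 -0.2  0.8] q [-0.    0.13  2.04 -0.    0.97  0.05]
```

```bash
python3 -m pendant '[{"dp":[-0.004,0.004,-0.015],"turn":[-0.005,-0.08,0],"claw":0.03},{"dp":[-0.008,0.008,-0.03],"turn":[-0.009,-0.16,0],"claw":0.03},{"dp":[-0.012,0.012,-0.045],"turn":[-0.014,-0.24,0],"claw":0.03},{"dp":[-0.016,0.016,-0.06],"turn":[-0.018,-0.32,0],"claw":0.03},{"dp":[-0.02,0.02,-0.08],"turn":[-0.023,-0.4,0],"claw":0.03},{"dp":[-0.023,0.0236,-0.1],"turn":[-0.027,-0.48,0],"claw":0.03},{"dp":[-0.023,0.0236,-0.118],"turn":[-0.034,-0.61,0],"claw":0.03},{"dp":[-0.023,0.0236,-0.118],"turn":[-0.034,-0.61,0],"claw":0.03}]'
python3 -c "
from h import *
st();grab('wrist','w1.png');grab('scene','s1.png')"
```

```text
t: 2.55
ee_pos: [413.0, 24.5, 162.7]
orientation: [1.996, 1.863, 0.427]
ft_force: [0.8, -0.1, -0.1]
width: 31.0
t 2.5 pos [413.   24.5 162.7] toolx 85.59deg z [ 0.464 -0.066 -0.883] width 31.0 F [ 0.8 -0.1 -0.1] q [ 0.11  0.15  2.42 -0.88  0.15  1.03]
```

View pics/w1.png

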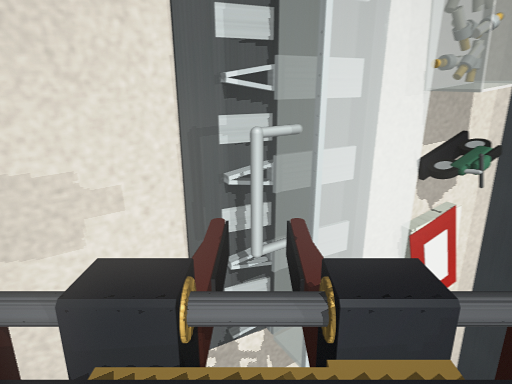

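View pics/s1.png

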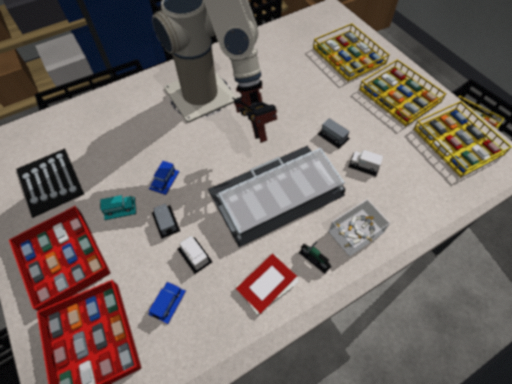

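Run:
```python
from h import *
d=load('wrist')
for p in [(257,130),(257,250)]: print(p2w(d,*p,50))
crop(d,'w1c.png',200,90,320,270,4)
```

```text
[474.20889237  60.96996331  50.        ]
[467.78051687 -47.79627481  50.        ]
```

```bash
python3 -m pendant '[{"dp":[0.01,-0.005,0.01],"turn":[0.001,0.05,0],"claw":0.03},{"dp":[0.02,-0.01,0.02],"turn":[0.001,0.1,0],"claw":0.03},{"dp":[0.02,-0.015,0.02],"turn":[0.001,0.13,0],"claw":0.03},{"dp":[0.02,-0.015,0.02],"turn":[0.001,0.13,0],"claw":0.03}]'
python3 -c "
from h import *
st()"
```

```text
t: 3.05
ee_pos: [435.4, 10.1, 184.5]
orientation: [2.07, 1.941, 0.31]
ft_force: [0.9, 0.5, -0.7]
width: 30.3
t 3.0 pos [435.4  10.1 184.5] toolx 85.94deg z [ 0.347 -0.061 -0.936] width 30.3 F [ 0.9  0.5 -0.7] q [ 0.05  0.13  2.29 -0.21  0.38  0.29]
```

View pics/w1c.png

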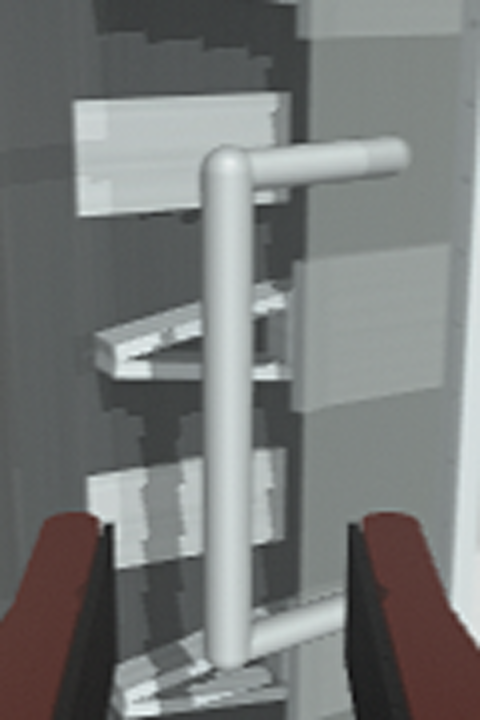

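Run:
```python
from h import *
d=grab('wrist','w2.png'); print(d['xyz'],Ro.from_rotvec(d['rotation']).as_matrix().round(3)); o=st()
M=Ro.from_rotvec(o['orientation']).as_matrix(); print(M.T@(d['xyz']-o['ee_pos']))
print((M.T@R(d)).round(3))
d0=dict(np.load('last_wrist.npz'))
for p in [(460.7,65,50),(453.7,-45.6,50),(457,10,50)]: print(w2p(d,p))
crop(d,'w2c.png',150,50,350,250,3)
```

```text
[390.52967581  91.20384674 315.55382287] [[ 0.935  0.161 -0.315]
 [-0.052  0.943  0.328]
 [ 0.35  -0.29   0.891]]
t 3.1 pos [435.4   9.9 184.5] toolx 85.92deg z [ 0.347 -0.061 -0.936] width 30.0 F [ 1.  -0.4  0.8] q [ 0.05  0.13  2.29 -0.21  0.38  0.29]
[  72.75703645   -0.37132321 -143.21692049]
[[ 0.001  0.963  0.27 ]
 [ 1.    -0.001  0.   ]
 [ 0.     0.27  -0.963]]
[225.29482659 108.38143763]
[228.09352194 232.228303  ]
[226.52608369 173.71316182]
```

View pics/w2.png

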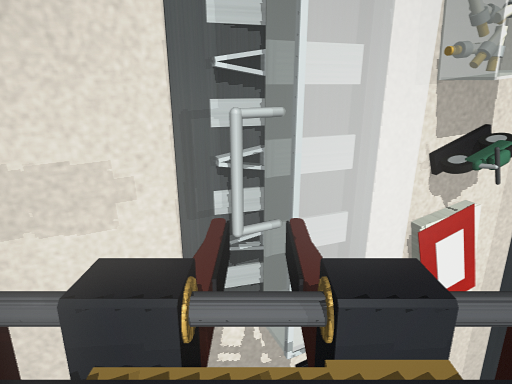

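Run:
```python
from h import *
d=load('wrist'); t=load('top'); s=load('scene')
A=[418.55,13.5];xs=np.array([.9984,-.0567]);ys=np.array([.0567,.9984])
o=np.array([610.2,1.6])
def P(x,y,z): return [*(o+x*xs+y*ys),z]
for y in(-50,0,50,100): print(y,'plate',w2p(d,P(-191,y,6)).round(1),'rooffront',w2p(d,P(-112,y,75)).round(1),'handle',w2p(d,P(-152,y,50)).round(1),'stopwall top',w2p(d,P(0,y,30)).round(1))
crop(d,'w2c.png',150,0,400,250,3)
crop(s,'s1c.png',200,140,350,250,5)
for y in(-195,195): print('scene plate',w2p(s,P(-191,y,6)).round(1),'back',w2p(s,P(44,y,6)).round(1))
for y in(-55,55): print('scene handle',w2p(s,P(-152,y,50)).round(1))
for y in(-183,183): print('scene roof',w2p(s,P(-112,y,75)).round(1),w2p(s,P(30,y,75)).round(1))
```

```text
-50 plate [179.5 214.2] rooffront [280.9 230.5] handle [229.6 226. ] stopwall top [355.5 198.9]
0 plate [175.6 165.3] rooffront [282.3 176.3] handle [228.1 173.2] stopwall top [359.8 155.2]
50 plate [171.4 111.3] rooffront [283.8 115.6] handle [226.5 114.4] stopwall top [364.5 107.4]
100 plate [166.7  51.3] rooffront [285.5  47.3] handle [224.6  48.4] stopwall top [369.7  55.1]
scene plate [205.5 189.6] back [236.9 248. ]
scene plate [305.5 145.5] back [343.5 195.4]
scene handle [248.  174.2]
scene handle [277.3 161.2]
scene roof [216.7 195.6] [237.2 232.9]
scene roof [317.2 150.5] [341.9 182.4]
```

View pics/w2c.png

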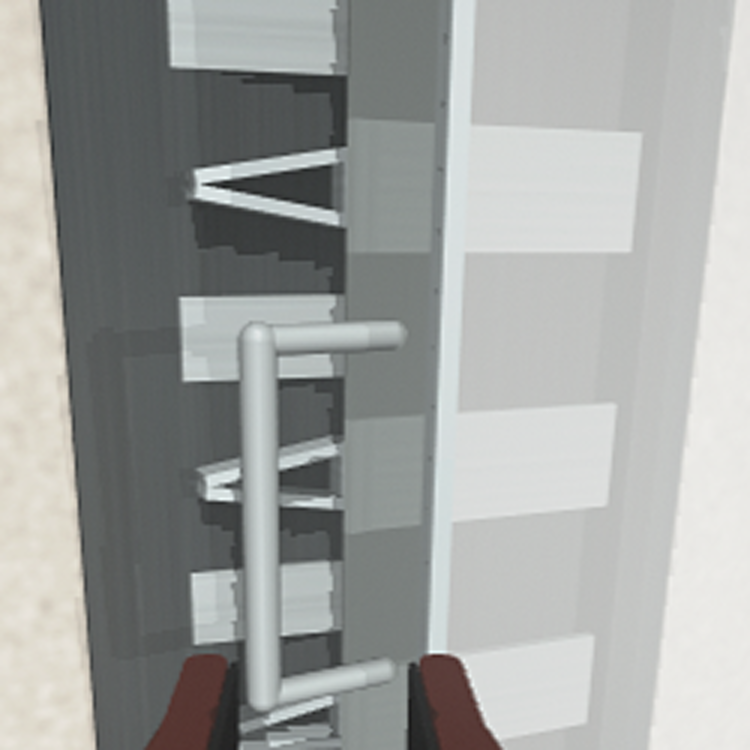

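View pics/s1c.png

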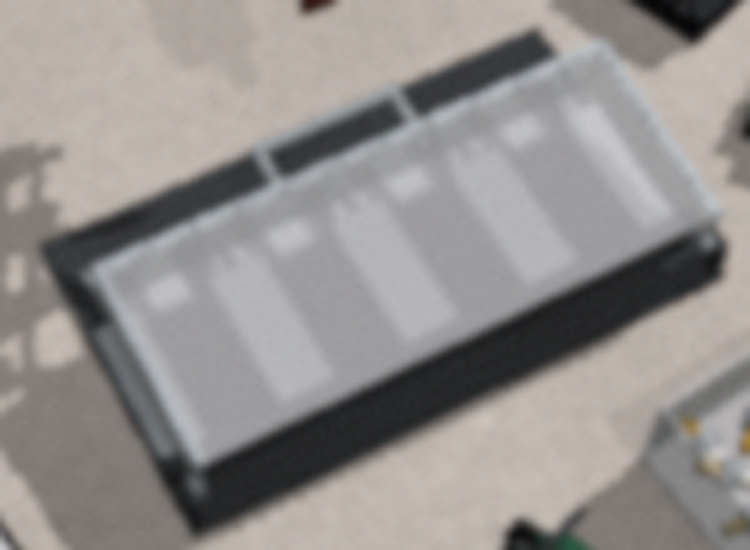

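Run:
```python
from h import *
d=load('wrist'); t=load('top'); s=load('scene')
def ray(d,u,v):
    a=p2w(d,u,v,0);b=p2w(d,u,v,100);return a,(b-a)/100
def tri(*obs):
    A=[];B=[]
    for c,u,v in obs:
        a,k=ray(c,u,v); k=k/np.linalg.norm(k); Pm=np.eye(3)-np.outer(k,k); A.append(Pm);B.append(Pm@a)
    x=np.linalg.lstsq(np.vstack(A),np.hstack(B),rcond=None)[0]
    return x.round(1),[ (w2p(c,x)-[u,v]).round(1) for c,u,v in obs]
print('handle +y end',tri((t,165+285/5,140+392/5),(d,150+255/3,330/3)))
print('handle -y end',tri((t,165+484/5,140+409/5),(d,150+262/3,703/3)))
print('scene handle', [p2w(s,200+u/5,140+v/5,50).round(0) for u,v in[(258,152),(400,92)]])
```

```text
handle +y end (array([461.4,  64.1,  71.5]), [array([-0.4, -0.4]), array([-1.2,  1.7])])
handle -y end (array([455.8, -44.4,  62.5]), [array([-0.5, -1.1]), array([-3.2,  2. ])])
scene handle [array([449., -27.,  50.]), array([457.,  79.,  50.])]
```

The wrist and top views disagree by about 9 mm on the handle's x. I'll go upright and take a second wrist view to settle it.

```bash
python3 -m pendant '[{"dp":[0.005,0,0.015],"turn":[0,0.09,0],"claw":0.03},{"dp":[0.01,0,0.03],"turn":[0.01,0.18,0],"claw":0.03},{"dp":[0.015,0,0.045],"turn":[0.015,0.27,0],"claw":0.03},{"dp":[0.02,0,0.06],"turn":[0.02,0.354,0],"claw":0.03},{"dp":[0.02,-0.02,0.065],"turn":[0.02,0.354,0],"claw":0.03},{"dp":[0.02,-0.03,0.065],"turn":[0.02,0.354,0],"claw":0.03},{"dp":[0.02,-0.03,0.065],"turn":[0.02,0.354,0],"claw":0.03}]'
python3 - <<'E'
from h import *
d=grab('wrist','w3.png'); o=st()
grab('top','t3.png')
o=np.array([610.2,1.6]);xs=np.array([.9984,-.0567]);ys=np.array([.0567,.9984])
def P(x,y,z): return [*(o+x*xs+y*ys),z]
for y in(-50,0,50,100): print(y,'plate',w2p(d,P(-191,y,6)).round(1),'rooffront',w2p(d,P(-112,y,75)).round(1),'handle',w2p(d,P(-152,y,50)).round(1),'roof back',w2p(d,P(30,y,75)).round(1))
E
```

```text
t: 3.8
ee_pos: [452.5, -20.9, 247.5]
orientation: [2.261, 2.136, -0.047]
ft_force: [-0.3, 0.4, -0.2]
width: 29.9
t 3.9 pos [452.3 -20.6 247.3] toolx 86.71deg z [-0.001 -0.044 -0.999] width 30.0 F [ 0.3 -0.2  0.1] q [-0.04  0.16  1.99 -0.05  0.99  0.04]
-50 plate [228.  164.6] rooffront [301.6 181.7] handle [261.1 174.8] roof back [444.1 181.7]
0 plate [226.8 122.3] rooffront [303.8 131.4] handle [261.3 127.7] roof back [453.4 131.3]
50 plate [225.5  76.3] rooffront [306.3  75.7] handle [261.5  76. ] roof back [463.8  75.7]
100 plate [224.   26.2] rooffront [309.   13.9] handle [261.7  19. ] roof back [475.2  14. ]
```

View pics/w3.png

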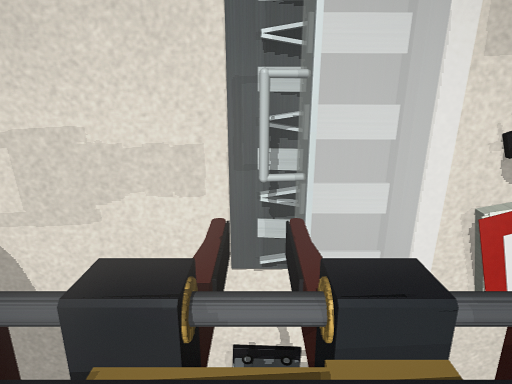

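Run:
```python
from h import *
d=load('wrist')
crop(d,'w3c.png',215,30,475,230,3)
```

```text
(no output)
```

View pics/w3c.png

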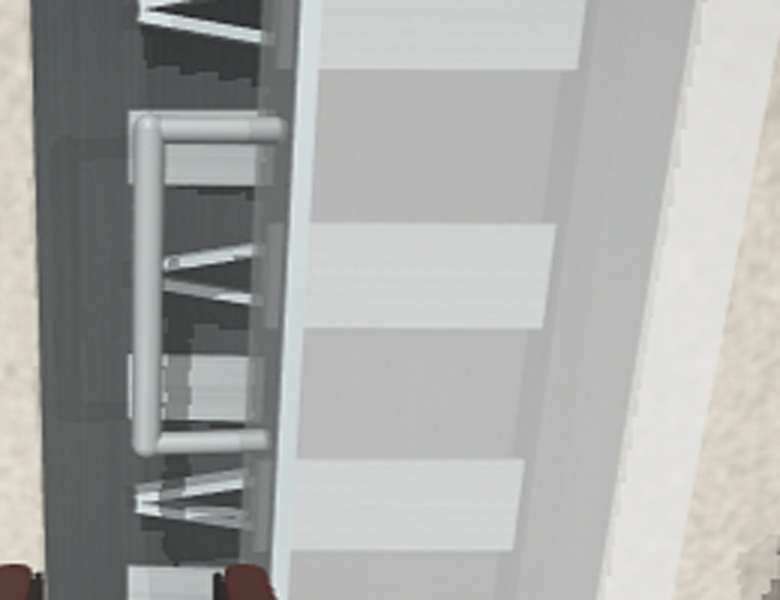

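View pics/t3.png

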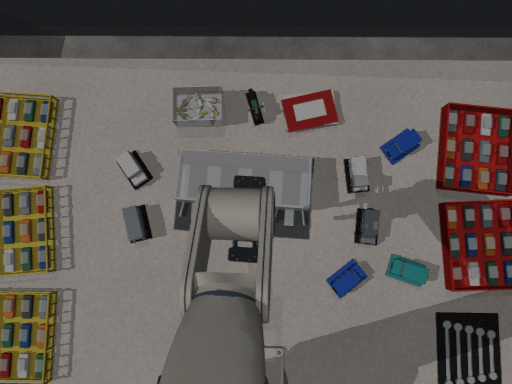

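```bash
python3 -m pendant '[{"dp":[-0.003,0.005,-0.014],"turn":[0.003,-0.05,0],"claw":0.03},{"dp":[-0.006,0.01,-0.028],"turn":[0.006,-0.1,0],"claw":0.03},{"dp":[-0.009,0.015,-0.042],"turn":[0.01,-0.15,0],"claw":0.03},{"dp":[-0.012,0.02,-0.056],"turn":[0.014,-0.2,0],"claw":0.03},{"dp":[-0.015,0.025,-0.07],"turn":[0.017,-0.25,0],"claw":0.03},{"dp":[-0.02,0.03,-0.09],"turn":[0.021,-0.3,0],"claw":0.03},{"dp":[-0.024,0.032,-0.113],"turn":[0.024,-0.349,0],"claw":0.03},{"dp":[-0.024,0.032,-0.113],"turn":[0.024,-0.349,0],"claw":0.03}]'
python3 - <<'E'
from h import *
d=grab('wrist','w4.png'); o=st()
E
```

```text
t: 4.7
ee_pos: [424.7, 11.9, 132.2]
orientation: [2.095, 1.966, 0.339]
ft_force: [-0.2, 0.1, -0.3]
width: 30.0
t 4.8 pos [426.8  11.7 133.7] toolx 86.36deg z [ 0.336 -0.021 -0.942] width 29.8 F [-0.8 -1.3 -0.6] q [ 0.02  0.24  2.33 -0.13  0.22  0.2 ]
```

View pics/w4.png

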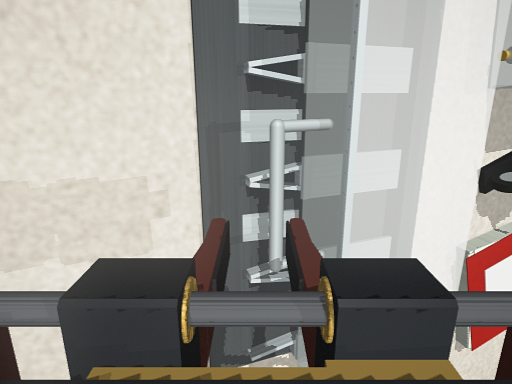

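Run:
```python
from h import *
d=load('wrist'); t=load('top')
crop(d,'w4c.png',230,100,310,270,4)
for z in (50,60,70,80,90):
    print(z,p2w(d,278,126,z)[:2].round(1),p2w(d,276,190,z)[:2].round(1),'top',p2w(t,222.5,218.6,z)[:2].round(1),p2w(t,241.6,220,z)[:2].round(1))
```

```text
50 [472.3  60.1] [468.6  13.1] top [460.7  63.8] [457.5  10.6]
60 [468.1  61.4] [464.5  16.6] top [460.4  62.8] [457.1  10. ]
70 [463.9  62.7] [460.5  20. ] top [460.   61.7] [456.8   9.4]
80 [459.7  63.9] [456.5  23.4] top [459.6  60.7] [456.5   8.8]
90 [455.5  65.2] [452.4  26.9] top [459.3  59.6] [456.2   8.2]
```

View pics/w4c.png

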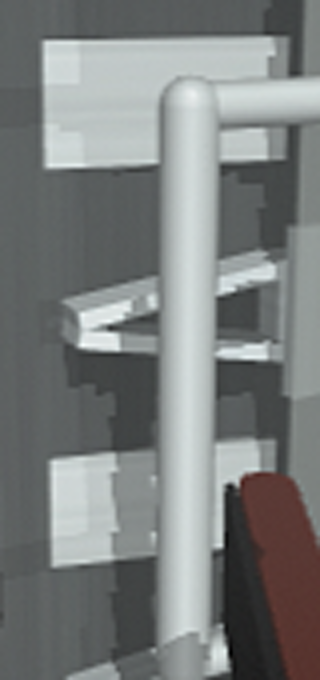

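The wrist views only agree with the top view if the bar is at z≈75. So the cover already stands open at about 0.14 rad, and the roof edges fit that too. The corrected stand origin is (603.7, 2.1). Next I straddle the bar loosely.

```bash
python3 -m pendant '[{"dp":[0.009,0,-0.008],"turn":[0,0,0],"claw":0.03},{"dp":[0.015,-0.001,-0.022],"turn":[0,0,0],"claw":0.03},{"dp":[0.02,-0.001,-0.036],"turn":[0,0,0],"claw":0.03},{"dp":[0.025,-0.0015,-0.046],"turn":[0,0,0],"claw":0.03},{"dp":[0.03,-0.0015,-0.054],"turn":[0,0,0],"claw":0.03},{"dp":[0.03,-0.0015,-0.054],"turn":[0,0,0],"claw":0.03}]'
python3 - <<'E'
from h import *
d=grab('wrist','w5.png'); o=st()
E
```

```text
t: 5.35
ee_pos: [462.8, 10.3, 85.3]
orientation: [2.094, 1.962, 0.34]
ft_force: [0.7, 0.0, 0.3]
width: 29.7
t 5.4 pos [462.1  10.3  85.4] toolx 86.27deg z [ 0.337 -0.023 -0.941] width 29.7 F [-0.5 -0.4 -0.6] q [ 0.01  0.41  2.28 -0.26  0.11  0.33]
```

View pics/w5.png

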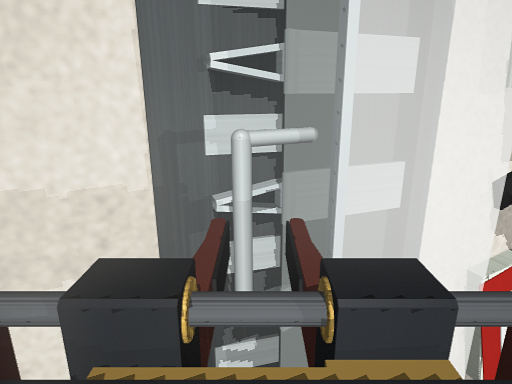

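Bar sits between the fingers, about 8 mm beyond the TCP and near the rear finger. The tilt is at wrist limit, so I'll centre on the bar, narrow the fingers and compute the arc.

```bash
python3 -m pendant '[{"dp":[-0.006,0,-0.001],"turn":[0,0,0],"claw":0.024},{"dp":[-0.006,0,-0.001],"turn":[0,0,0],"claw":0.02},{"dp":[-0.006,0,-0.001],"turn":[0,0,0],"claw":0.02}]'
cat > arc.py <<'E'
from h import *
import sys
yaw=np.radians(-3.25);xs=np.array([np.cos(yaw),np.sin(yaw)])
hx=np.array([633.65,.4])
def tcp(al,th,along=8,push=4):
    a,t=np.radians(al),np.radians(th)
    b=np.array([-183.1*np.cos(a),30+183.1*np.sin(a)])
    z=np.array([np.sin(t),-np.cos(t)]);n=np.array([np.cos(t),np.sin(t)])
    p=b-along*z+push*n
    w=hx+xs*p[0]+np.array([-xs[1],xs[0]])*9.5
    return np.array([w[0],w[1],p[1]])
def table(als,ths,push=4,along=8,p0=None,th0=None):
    o=st()
    p0=o['ee_pos']; M=Ro.from_rotvec(o['orientation']).as_matrix(); th0=np.degrees(np.arctan2(M[:2,2]@xs,-M[2,2]))
    print('tilt',th0, 'tool y-lean',M[:2,2]@[-xs[1],xs[0]])
    for al,th in zip(als,ths):
        t=tcp(al,th,along,push); dt=-np.radians(th-th0)
        print(al,th,'dp',((t-p0)/1000).round(4),'turn',(dt*np.array([-xs[1],xs[0],0])).round(3),'tcp',t.round(0))
E
python3 - <<'E'
from arc import *
table([15,18,21,24,27,30,33,36],[19.6]*8)
E
```

```text
t: 5.7
ee_pos: [455.3, 10.5, 85.9]
orientation: [2.096, 1.964, 0.337]
ft_force: [-0.6, 0.4, 0.9]
width: 20.1
t 5.7 pos [455.3  10.5  85.9] toolx 86.26deg z [ 0.334 -0.024 -0.942] width 20.1 F [-0.6  0.4  0.9] q [ 0.02  0.4   2.3  -0.27  0.11  0.34]
tilt 19.572769823262096 tool y-lean -0.004691274880945559
15 19.6 dp [0.0034 0.0093 0.0003] turn [-0. -0. -0.] tcp [459.  20.  86.]
18 19.6 dp [0.0061 0.0092 0.0095] turn [-0. -0. -0.] tcp [461.  20.  95.]
21 19.6 dp [0.0093 0.009  0.0186] turn [-0. -0. -0.] tcp [465.  20. 104.]
24 19.6 dp [0.013  0.0088 0.0274] turn [-0. -0. -0.] tcp [468.  19. 113.]
27 19.6 dp [0.0171 0.0085 0.0361] turn [-0. -0. -0.] tcp [472.  19. 122.]
30 19.6 dp [0.0216 0.0083 0.0445] turn [-0. -0. -0.] tcp [477.  19. 130.]
33 19.6 dp [0.0266 0.008  0.0527] turn [-0. -0. -0.] tcp [482.  19. 139.]
36 19.6 dp [0.0321 0.0077 0.0606] turn [-0. -0. -0.] tcp [487.  18. 147.]
```

```bash
sed -i 's/\*9\.5/*0/' arc.py; python3 -m pendant '[{"dp":[0.0034,0,0.0003],"turn":[0,0,0],"claw":0.02},{"dp":[0.0061,0,0.0095],"turn":[0,0,0],"claw":0.02},{"dp":[0.0093,-0.0005,0.0186],"turn":[0,0,0],"claw":0.02},{"dp":[0.013,-0.0007,0.0274],"turn":[0,0,0],"claw":0.02},{"dp":[0.0171,-0.001,0.0361],"turn":[0,0,0],"claw":0.02},{"dp":[0.0216,-0.001,0.0445],"turn":[0,0,0],"claw":0.02},{"dp":[0.0266,-0.0015,0.0527],"turn":[0,0,0],"claw":0.02},{"dp":[0.0321,-0.002,0.0606],"turn":[0,0,0],"claw":0.02}]'
python3 - <<'E'
from arc import *
table([36,39,43,47,51,55,59,63,67],[19.6]*9)
grab('wrist','w6.png')
E
```

```text
t: 6.5
ee_pos: [488.1, 8.5, 146.9]
orientation: [2.096, 1.964, 0.337]
ft_force: [-0.0, 0.3, -0.5]
width: 20.1
t 6.5 pos [488.1   8.5 146.9] toolx 86.26deg z [ 0.334 -0.024 -0.942] width 20.1 F [-0.   0.3 -0.5] q [ 0.01  0.28  2.2  -0.09  0.31  0.15]
tilt 19.564378713577828 tool y-lean -0.004672408167201452
36 19.6 dp [-0.0013  0.0002 -0.0004] turn [-0.    -0.001 -0.   ] tcp [487.   9. 147.]
39 19.6 dp [ 0.0045 -0.0001  0.0072] turn [-0.    -0.001 -0.   ] tcp [493.   8. 154.]
43 19.6 dp [ 0.0129 -0.0006  0.0169] turn [-0.    -0.001 -0.   ] tcp [501.   8. 164.]
47 19.6 dp [ 0.0219 -0.0011  0.0259] turn [-0.    -0.001 -0.   ] tcp [510.   7. 173.]
51 19.6 dp [ 0.0316 -0.0016  0.0343] turn [-0.    -0.001 -0.   ] tcp [520.   7. 181.]
55 19.6 dp [ 0.0418 -0.0022  0.042 ] turn [-0.    -0.001 -0.   ] tcp [530.   6. 189.]
59 19.6 dp [ 0.0525 -0.0028  0.049 ] turn [-0.    -0.001 -0.   ] tcp [541.   6. 196.]
63 19.6 dp [ 0.0636 -0.0034  0.0552] turn [-0.    -0.001 -0.   ] tcp [552.   5. 202.]
67 19.6 dp [ 0.0752 -0.0041  0.0606] turn [-0.    -0.001 -0.   ] tcp [563.   4. 207.]
```

View pics/w6.png

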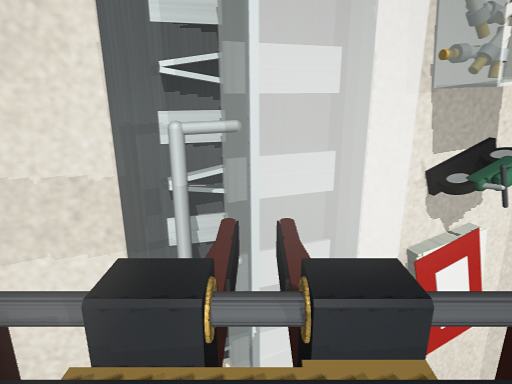

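The fingers passed over the bar and the cover did not move: the bar's end is now at (175,128). I'll re-triangulate from all the wrist views.

Run:
```python
from h import *
C=np.array([[0,.963,.27],[1,0,0],[0,.27,-.963]]);off=np.array([72.757,-.37,-143.217])
d=load('wrist'); o=ctrl.get_obs(); M=Ro.from_rotvec(o['orientation']).as_matrix()
print(d['xyz'],o['ee_pos']+M@off,(M.T@R(d)).round(3))
def view(pos,rv):
    M=Ro.from_rotvec(rv).as_matrix(); e=dict(d); e['xyz']=np.array(pos)+M@off; e['rotation']=Ro.from_matrix(M@C).as_rotvec(); return e
V=[(view([435.4,9.9,184.5],[2.07,1.941,.31]),235.5,110),(view([452.3,-20.6,247.3],[2.261,2.136,-.047]),264.5,70.5),(view([426.8,11.7,133.7],[2.095,1.966,.339]),277.5,123),(view([462.1,10.3,85.4],[2.094,1.962,.34]),240.5,134),(d,175.5,126)]
A=[];B=[]
for e,u,v in V:
    a=p2w(e,u,v,0);b=p2w(e,u,v,100);k=(b-a)/np.linalg.norm(b-a)
    Pm=np.eye(3)-np.outer(k,k);A.append(Pm);B.append(Pm@a)
x=np.linalg.lstsq(np.vstack(A),np.hstack(B),rcond=None)[0]; print(x)
for e,u,v in V: print((w2p(e,x)-[u,v]).round(1), [p2w(e,u,v,z)[:2].round(1) for z in(50,60,70)])
print(w2p(load('top'),x))
```

```text
[444.68610881  84.39732938 281.54106553] [446.09055922  84.44986127 282.75011284] [[ 0.001  0.963  0.27 ]
 [ 1.    -0.001  0.003]
 [ 0.003  0.27  -0.963]]
[463.62072856  64.80702633  72.05461843]
[1.2 0.5] [array([469.2,  62.9]), array([466.2,  64. ]), array([463.3,  65. ])]
[-0.   0.2] [array([464.2,  65.5]), array([463.9,  65.3]), array([463.7,  65. ])]
[-2.7 -0.2] [array([474.7,  61.9]), array([470.5,  63.1]), array([466.4,  64.3])]
[3.9 0.8] [array([468.2,  62.3]), array([465.3,  63.7]), array([462.4,  65.1])]
[-1.8 -1.3] [array([466.7,  61.8]), array([465.7,  62.8]), array([464.8,  63.7])]
[221.32817332 217.22999224]
```

Bar centre comes out at about (460.5, 10, 72). The wrist limit had kept me too shallow, with the bar right at the fingertips. I'll redo it with less tilt and more depth.

```bash
python3 -m pendant '[{"dp":[-0.01,0.001,0],"turn":[0.002,0.033,0],"claw":0.03},{"dp":[-0.02,0.002,-0.005],"turn":[0.004,0.066,0],"claw":0.03},{"dp":[-0.03,0.002,-0.015],"turn":[0.006,0.1,0],"claw":0.03},{"dp":[-0.0375,0.002,-0.031],"turn":[0.0075,0.132,0],"claw":0.03},{"dp":[-0.0375,0.002,-0.031],"turn":[0.0075,0.132,0],"claw":0.03},{"dp":[-0.0375,0.002,-0.031],"turn":[0.0075,0.132,0],"claw":0.03}]'
python3 - <<'E'
from h import *
o=st();d=grab('wrist','w7.png')
for c in [(460.5,10,72),(463.6,64.8,72),(457,10,72)]: print(w2p(d,c))
crop(d,'w7c.png',190,90,330,270,4)
E
```

```text
t: 7.15
ee_pos: [449.7, 10.5, 114.5]
orientation: [2.175, 2.038, 0.209]
ft_force: [0.4, -0.5, -0.3]
width: 30.0
t 7.2 pos [449.7  10.5 114.5] toolx 86.27deg z [ 0.205 -0.016 -0.979] width 30.0 F [ 0.4 -0.5 -0.3] q [ 0.01  0.33  2.22 -0.05  0.39  0.12]
[260.68396856 218.04562106]
[260.25719406 126.60385357]
[255.04834777 218.82621472]
```

View pics/w7c.png

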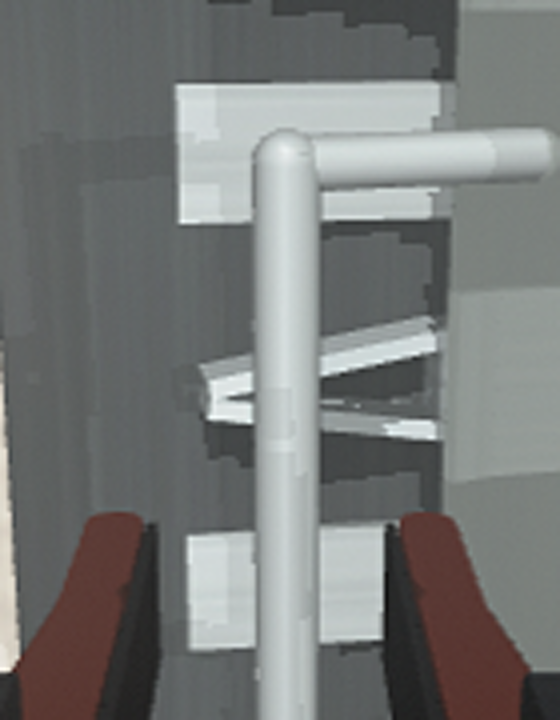

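```bash
python3 -m pendant '[{"dp":[0.005,0,-0.01],"turn":[0,0,0],"claw":0.03},{"dp":[0.008,0,-0.022],"turn":[0,0,0],"claw":0.03},{"dp":[0.01,0,-0.034],"turn":[0,0,0],"claw":0.03},{"dp":[0.0117,-0.0007,-0.0445],"turn":[0,0,0],"claw":0.03},{"dp":[0.0117,-0.0007,-0.0445],"turn":[0,0,0],"claw":0.03},{"dp":[0.0117,-0.0007,-0.0445],"turn":[0,0,0],"claw":0.016},{"dp":[0.0117,-0.0007,-0.0445],"turn":[0,0,0],"claw":0.015},{"dp":[0.0117,-0.0007,-0.0445],"turn":[0,0,0],"claw":0.015}]'
python3 - <<'E'
from h import *
o=st();d=grab('wrist','w8.png')
for c in [(460.5,10,72),(463.6,64.8,72),(457,10,72)]: print(w2p(d,c))
crop(d,'w8c.png',170,70,370,330,3)
E
```

```text
t: 8.0
ee_pos: [462.1, 9.8, 71.1]
orientation: [2.174, 2.037, 0.211]
ft_force: [-0.5, 0.5, -1.0]
width: 15.3
t 8.0 pos [462.1   9.8  71.1] toolx 86.27deg z [ 0.208 -0.016 -0.978] width 15.3 F [-0.5  0.5 -1. ] q [ 0.01  0.45  2.21 -0.06  0.28  0.13]
[254.92500335 252.91796073]
[253.7537432  137.16421721]
[247.70179251 254.06504585]
```

View pics/w8c.png

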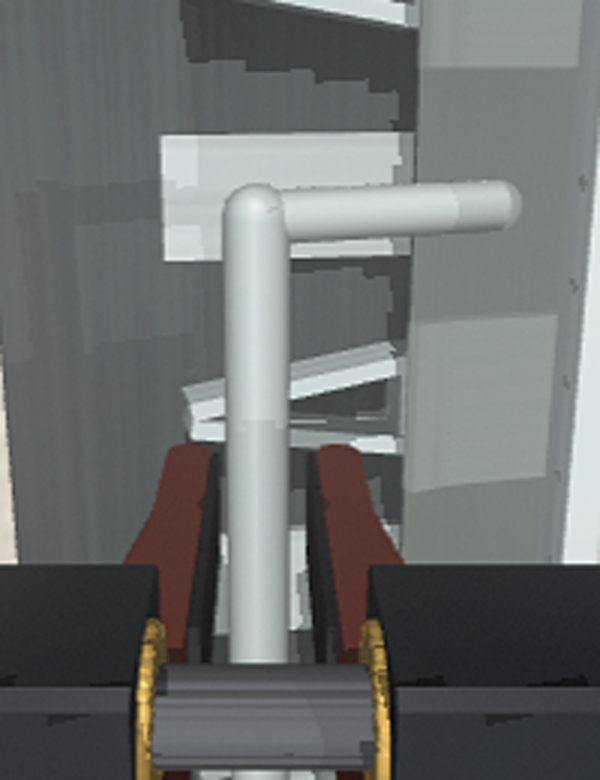

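```bash
python3 -m pendant '[{"dp":[0,0,0],"turn":[0,0,0],"claw":0.009},{"dp":[0,0,0],"turn":[0,0,0],"claw":0.006},{"dp":[0,0,0],"turn":[0,0,0],"claw":0.006},{"dp":[0,0,0],"turn":[0,0,0],"claw":0.006}]'
python3 - <<'E'
from h import *
o=st();print(o['moment'].round(2))
E
```

```text
t: 8.45
ee_pos: [461.3, 9.9, 70.5]
orientation: [2.174, 2.038, 0.209]
ft_force: [-2.6, -0.1, 1.7]
width: 9.6
t 8.4 pos [461.3   9.9  70.5] toolx 86.28deg z [ 0.206 -0.016 -0.978] width 9.6 F [-2.6 -0.1  1.7] q [ 0.01  0.45  2.21 -0.06  0.28  0.13]
[0.11 0.37 0.04]
```

```bash
sed -i 's/633.65,.4/638,0.2/' arc.py
python3 - <<'E'
from arc import *
table([13,15,18,21,24,27,30,33],[11.9]*8,push=2,along=0)
E
```

```text
t 8.4 pos [461.3   9.9  70.5] toolx 86.28deg z [ 0.206 -0.016 -0.978] width 9.6 F [-2.6 -0.1  1.7] q [ 0.01  0.45  2.21 -0.06  0.28  0.13]
tilt 11.924651481720998 tool y-lean -0.0047341799767199235
13 11.9 dp [0.0005 0.0003 0.0011] turn [0. 0. 0.] tcp [462.  10.  72.]
15 11.9 dp [0.002  0.0003 0.0073] turn [0. 0. 0.] tcp [463.  10.  78.]
18 11.9 dp [0.0048 0.0001 0.0165] turn [0. 0. 0.] tcp [466.  10.  87.]
21 11.9 dp [ 0.008  -0.0001  0.0255] turn [0. 0. 0.] tcp [469.  10.  96.]
24 11.9 dp [ 0.0116 -0.0003  0.0344] turn [0. 0. 0.] tcp [473.  10. 105.]
27 11.9 dp [ 0.0157 -0.0005  0.043 ] turn [0. 0. 0.] tcp [477.   9. 114.]
30 11.9 dp [ 0.0203 -0.0008  0.0514] turn [0. 0. 0.] tcp [482.   9. 122.]
33 11.9 dp [ 0.0253 -0.0011  0.0596] turn [0. 0. 0.] tcp [487.   9. 130.]
```

```bash
python3 -m pendant '[{"dp":[0.001,0,0],"turn":[0,0,0],"claw":0.014},{"dp":[0.003,0,0.001],"turn":[0,0,0],"claw":0.014},{"dp":[0.003,0,0.001],"turn":[0,0,0],"claw":0.014},{"dp":[0.004,0,0.0073],"turn":[0,0,0],"claw":0.014},{"dp":[0.0065,0,0.0165],"turn":[0,0,0],"claw":0.014},{"dp":[0.0095,0,0.0255],"turn":[0,0,0],"claw":0.014},{"dp":[0.0125,0,0.0344],"turn":[0,0,0],"claw":0.014}]'
python3 - <<'E'
from h import *
o=st();d=grab('wrist','w9.png')
crop(d,'w9c.png',120,70,370,330,3)
E
```

```text
t: 9.15
ee_pos: [473.6, 9.5, 105.5]
orientation: [2.175, 2.039, 0.208]
ft_force: [-3.8, -3.3, -2.9]
width: 14.1
t 9.2 pos [473.6   9.5 105.5] toolx 86.28deg z [ 0.205 -0.017 -0.979] width 14.1 F [-3.8 -3.3 -2.9] q [ 0.01  0.38  2.17 -0.05  0.39  0.11]
```

View pics/w9c.png

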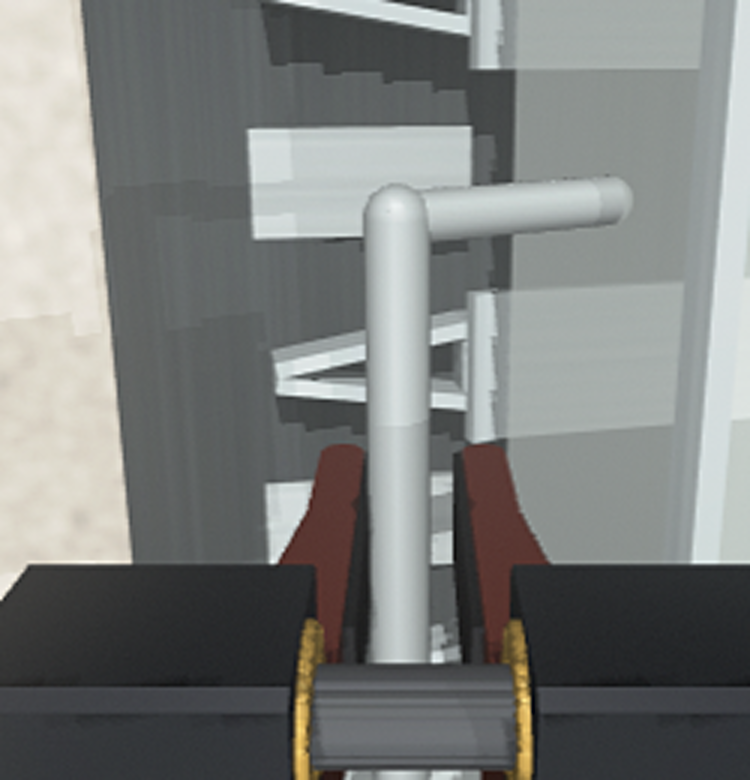

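The cover is now rising, with the bar riding on the rear finger at about 5 N.

Run:
```python
from arc import *
table([27,30,34,38,42,46,50,54],[12,12,12,12,12,12,12,12],push=2,along=0)
```

```text
t 9.2 pos [474.2   9.5 106.7] toolx 86.28deg z [ 0.206 -0.017 -0.978] width 13.8 F [-8.8 -1.6  5.1] q [ 0.01  0.38  2.17 -0.05  0.39  0.11]
tilt 11.917784048149112 tool y-lean -0.0051033876375849935
27 12 dp [ 0.0029 -0.0002  0.0069] turn [-0.    -0.001 -0.   ] tcp [477.   9. 114.]
30 12 dp [ 0.0075 -0.0004  0.0153] turn [-0.    -0.001 -0.   ] tcp [482.   9. 122.]
34 12 dp [ 0.0142 -0.0008  0.0261] turn [-0.    -0.001 -0.   ] tcp [488.   9. 133.]
38 12 dp [ 0.0217 -0.0012  0.0365] turn [-0.    -0.001 -0.   ] tcp [496.   8. 143.]
42 12 dp [ 0.0299 -0.0017  0.0463] turn [-0.    -0.001 -0.   ] tcp [504.   8. 153.]
46 12 dp [ 0.0388 -0.0022  0.0555] turn [-0.    -0.001 -0.   ] tcp [513.   7. 162.]
50 12 dp [ 0.0483 -0.0028  0.064 ] turn [-0.    -0.001 -0.   ] tcp [522.   7. 171.]
54 12 dp [ 0.0583 -0.0033  0.0719] turn [-0.    -0.001 -0.   ] tcp [533.   6. 179.]
```

```bash
python3 -m pendant '[{"dp":[0.0029,0,0.0069],"turn":[0,0,0],"claw":0.014},{"dp":[0.0075,-0.0004,0.0153],"turn":[0,0,0],"claw":0.014},{"dp":[0.0142,-0.0008,0.0261],"turn":[0,0,0],"claw":0.014},{"dp":[0.0217,-0.0012,0.0365],"turn":[0,0,0],"claw":0.014},{"dp":[0.0299,-0.0017,0.0463],"turn":[0,0,0],"claw":0.014},{"dp":[0.0388,-0.0022,0.0555],"turn":[0,0,0],"claw":0.014},{"dp":[0.0483,-0.0028,0.064],"turn":[0,0,0],"claw":0.014},{"dp":[0.0583,-0.0033,0.0719],"turn":[0,0,0],"claw":0.014}]'
python3 - <<'E'
from arc import *
d=grab('wrist','w10.png')
crop(d,'w10c.png',120,70,370,330,3)
table([58,62,66,70,74,78,82,86],[12,12,12,12,12,10,9,8],push=2,along=0)
E
```

```text
t: 10.0
ee_pos: [531.9, 6.5, 178.2]
orientation: [2.175, 2.038, 0.209]
ft_force: [-8.1, -0.7, 3.4]
width: 13.8
t 10.1 pos [535.    6.4 180. ] toolx 86.28deg z [ 0.21  -0.016 -0.977] width 14.4 F [-2.5  0.1  4.3] q [-0.    0.31  2.01 -0.03  0.62  0.08]
tilt 12.182248949776785 tool y-lean -0.004456153707242731
58 12 dp [ 0.0081 -0.0009  0.0057] turn [0.    0.003 0.   ] tcp [543.   6. 186.]
62 12 dp [ 0.0191 -0.0015  0.0121] turn [0.    0.003 0.   ] tcp [554.   5. 192.]
66 12 dp [ 0.0306 -0.0021  0.0177] turn [0.    0.003 0.   ] tcp [566.   4. 198.]
70 12 dp [ 0.0424 -0.0028  0.0225] turn [0.    0.003 0.   ] tcp [577.   4. 202.]
74 12 dp [ 0.0546 -0.0035  0.0265] turn [0.    0.003 0.   ] tcp [590.   3. 206.]
78 10 dp [ 0.067  -0.0042  0.0295] turn [0.002 0.038 0.   ] tcp [602.   2. 209.]
82 9 dp [ 0.0795 -0.0049  0.0317] turn [0.003 0.055 0.   ] tcp [615.   2. 212.]
86 8 dp [ 0.0922 -0.0056  0.033 ] turn [0.004 0.073 0.   ] tcp [627.   1. 213.]
```

View pics/w10c.png

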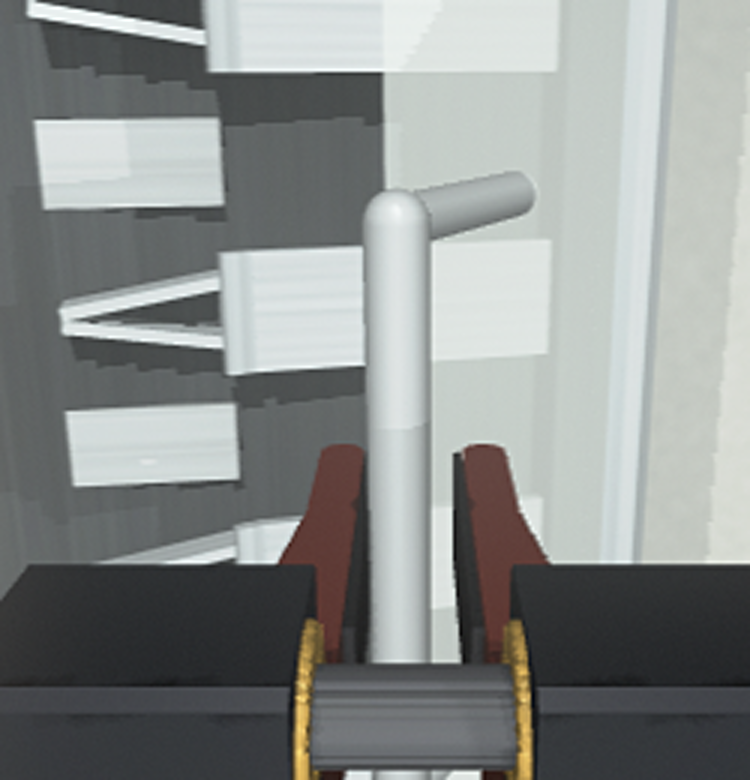

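```bash
python3 -m pendant '[{"dp":[0.0081,-0.0009,0.0057],"turn":[0,0,0],"claw":0.014},{"dp":[0.019,-0.0015,0.012],"turn":[0,0,0],"claw":0.014},{"dp":[0.0305,-0.002,0.0177],"turn":[0,0,0],"claw":0.014},{"dp":[0.0424,-0.0028,0.0225],"turn":[0,0,0],"claw":0.014},{"dp":[0.0546,-0.0035,0.0265],"turn":[0,0.003,0],"claw":0.014},{"dp":[0.067,-0.0042,0.0295],"turn":[0.002,0.038,0],"claw":0.014},{"dp":[0.077,-0.0048,0.031],"turn":[0.003,0.055,0],"claw":0.014},{"dp":[0.077,-0.0048,0.031],"turn":[0.003,0.055,0],"claw":0.014}]'
python3 - <<'E'
from arc import *
d=grab('wrist','w11.png')
crop(d,'w11c.png',120,70,370,330,3)
table([84,86,88,90,92,94,96,98,100,102,104],[8,7,6,5,4,3,2,1,0,0,0],push=2,along=0)
E
```

```text
t: 10.85
ee_pos: [612.6, 1.6, 209.5]
orientation: [2.203, 2.065, 0.161]
ft_force: [-0.9, -0.3, 0.1]
width: 13.9
t 10.9 pos [611.4   1.6 209. ] toolx 86.28deg z [ 0.157 -0.013 -0.988] width 14.1 F [ 0.1 -0.6 -0.8] q [-0.01  0.38  1.79 -0.02  0.81  0.06]
tilt 9.03473051189099 tool y-lean -0.004602078712638403
84 8 dp [ 0.0094 -0.0005  0.0034] turn [0.001 0.018 0.   ] tcp [621.   1. 212.]
86 7 dp [ 0.0158 -0.0008  0.0039] turn [0.002 0.035 0.   ] tcp [627.   1. 213.]
88 6 dp [ 0.0222 -0.0012  0.0042] turn [0.003 0.053 0.   ] tcp [634.   0. 213.]
90 5 dp [ 0.0286 -0.0016  0.0043] turn [0.004 0.07  0.   ] tcp [640.   0. 213.]
92 4 dp [ 0.0349 -0.0019  0.0042] turn [0.005 0.088 0.   ] tcp [646.  -0. 213.]
94 3 dp [ 0.0413 -0.0023  0.0038] turn [0.006 0.105 0.   ] tcp [653.  -1. 213.]
96 2 dp [ 0.0477 -0.0026  0.0032] turn [0.007 0.123 0.   ] tcp [659.  -1. 212.]
98 1 dp [ 0.054  -0.003   0.0024] turn [0.008 0.14  0.   ] tcp [665.  -1. 211.]
100 0 dp [ 0.0603 -0.0034  0.0014] turn [0.009 0.157 0.   ] tcp [672.  -2. 210.]
102 0 dp [ 0.0666 -0.0037  0.0001] turn [0.009 0.157 0.   ] tcp [678.  -2. 209.]
104 0 dp [ 0.0728 -0.0041 -0.0013] turn [0.009 0.157 0.   ] tcp [684.  -2. 208.]
```

View pics/w11c.png

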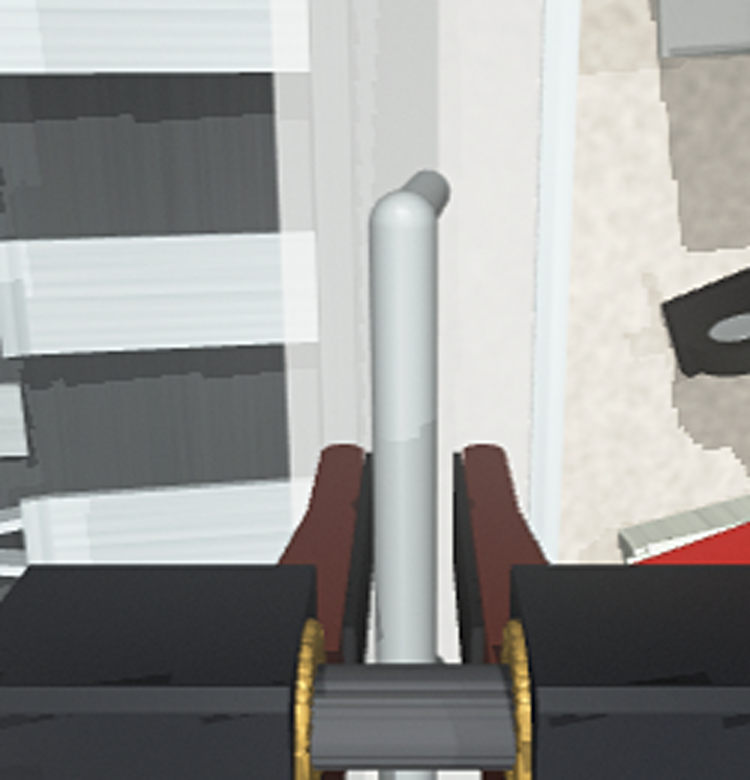

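```bash
python3 -m pendant '[{"dp":[0.0094,-0.0005,0.0034],"turn":[0.001,0.018,0],"claw":0.014},{"dp":[0.0158,-0.0008,0.0039],"turn":[0.002,0.035,0],"claw":0.014},{"dp":[0.0222,-0.0012,0.0042],"turn":[0.003,0.053,0],"claw":0.014},{"dp":[0.0286,-0.0016,0.0043],"turn":[0.004,0.07,0],"claw":0.014},{"dp":[0.0349,-0.0019,0.0042],"turn":[0.005,0.088,0],"claw":0.014},{"dp":[0.0413,-0.0023,0.0038],"turn":[0.006,0.105,0],"claw":0.014},{"dp":[0.0477,-0.0026,0.0032],"turn":[0.007,0.123,0],"claw":0.014},{"dp":[0.0477,-0.0026,0.0032],"turn":[0.007,0.123,0],"claw":0.014}]'
python3 - <<'E'
from arc import *
table([96,97,98,99,100,101,102,103,104],[2,2,2,2,2,2,2,2,2],push=2,along=0)
E
```

```text
t: 11.7
ee_pos: [658.8, -1.0, 210.8]
orientation: [2.273, 2.131, 0.028]
ft_force: [-0.0, 0.0, -0.8]
width: 14.4
t 11.7 pos [658.8  -1.  210.8] toolx 86.31deg z [ 0.031 -0.006 -1.   ] width 14.4 F [-0.   0.  -0.8] q [-0.02  0.49  1.59 -0.01  1.02  0.05]
tilt 1.7852939934707082 tool y-lean -0.0047311374476919
96 2 dp [ 0.0003 -0.      0.0013] turn [-0.    -0.004 -0.   ] tcp [659.  -1. 212.]
97 2 dp [ 0.0035 -0.0002  0.001 ] turn [-0.    -0.004 -0.   ] tcp [662.  -1. 212.]
98 2 dp [ 0.0066 -0.0004  0.0006] turn [-0.    -0.004 -0.   ] tcp [665.  -1. 211.]
99 2 dp [ 0.0098 -0.0006  0.0001] turn [-0.    -0.004 -0.   ] tcp [669.  -2. 211.]
100 2 dp [ 0.0129 -0.0007 -0.0004] turn [-0.    -0.004 -0.   ] tcp [672.  -2. 210.]
101 2 dp [ 0.0161 -0.0009 -0.001 ] turn [-0.    -0.004 -0.   ] tcp [675.  -2. 210.]
102 2 dp [ 0.0192 -0.0011 -0.0016] turn [-0.    -0.004 -0.   ] tcp [678.  -2. 209.]
103 2 dp [ 0.0223 -0.0013 -0.0023] turn [-0.    -0.004 -0.   ] tcp [681.  -2. 208.]
104 2 dp [ 0.0254 -0.0015 -0.0031] turn [-0.    -0.004 -0.   ] tcp [684.  -2. 208.]
```

```bash
python3 -m pendant '[{"dp":[0.0035,0,0.001],"turn":[0,0,0],"claw":0.014},{"dp":[0.0066,0,0.0006],"turn":[0,0,0],"claw":0.014},{"dp":[0.0098,0,0],"turn":[0,0,0],"claw":0.014},{"dp":[0.013,0,-0.0004],"turn":[0,0,0],"claw":0.014}]'
python3 -m pendant '[{"dp":[0.002,0,-0.0003],"turn":[0,0,0],"claw":0.014},{"dp":[0.004,0,-0.0007],"turn":[0,0,0],"claw":0.014}]'
python3 -m pendant '[{"dp":[0.002,0,-0.0003],"turn":[0,0,0],"claw":0.014},{"dp":[0.004,0,-0.0007],"turn":[0,0,0],"claw":0.014}]'
python3 -c "
from h import *
st(); d=grab('wrist','w12.png'); crop(d,'w12c.png',120,70,370,330,3)"
```

```text
t: 12.1
ee_pos: [670.3, -1.1, 210.6]
orientation: [2.273, 2.131, 0.027]
ft_force: [-0.9, -1.8, -0.2]
width: 13.9
t: 12.3
ee_pos: [674.5, -1.0, 210.1]
orientation: [2.273, 2.131, 0.028]
ft_force: [-1.5, -1.2, -0.1]
width: 14.3
t: 12.5
ee_pos: [678.6, -0.9, 209.4]
orientation: [2.273, 2.131, 0.028]
ft_force: [-1.9, -1.0, -0.1]
width: 14.0
t 12.5 pos [678.6  -0.9 209.4] toolx 86.32deg z [ 0.031 -0.007 -1.   ] width 14.0 F [-1.9 -1.  -0.1] q [-0.02  0.52  1.55 -0.01  1.04  0.05]
```

View pics/w12c.png

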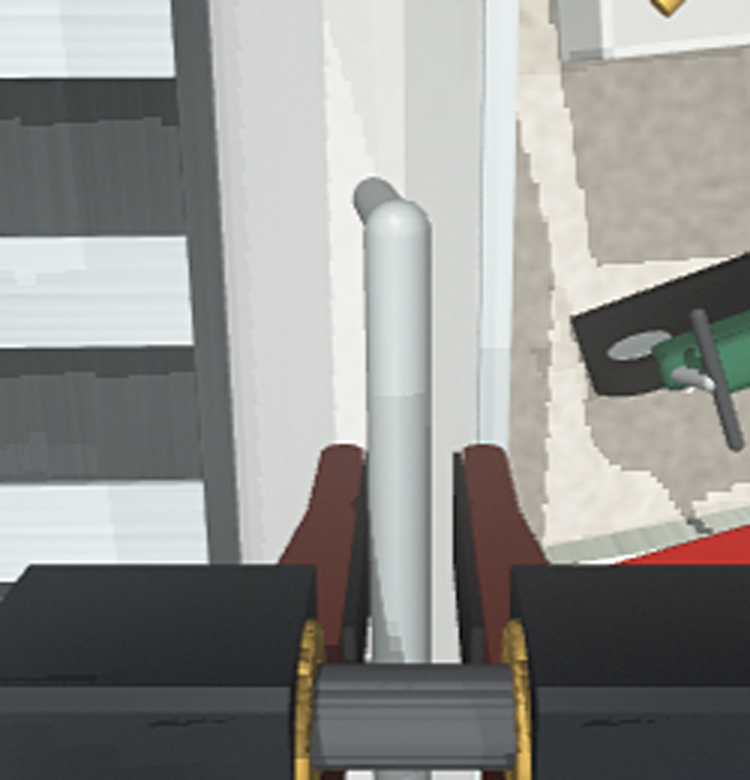

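```bash
for i in 1 2; do python3 -m pendant '[{"dp":[0.001,0,-0.0002],"turn":[0,0,0],"claw":0.014},{"dp":[0.002,0,-0.0005],"turn":[0,0,0],"claw":0.014}]' | grep -E 'pos|force'; done;  python3 -m pendant '[{"dp":[0.001,0,-0.0002],"turn":[0,0,0],"claw":0.014},{"dp":[0.0015,0,-0.0003],"turn":[0,0,0],"claw":0.014}]' | grep -E 'pos|force'
```

```text
ee_pos: [680.5, -0.8, 209.0]
ft_force: [-1.9, -1.0, 1.6]
ee_pos: [682.6, -0.8, 208.4]
ft_force: [-1.2, -0.7, 0.3]
ee_pos: [684.0, -0.8, 208.0]
ft_force: [-1.7, -0.4, 2.3]
```

```bash
python3 -m pendant '[{"dp":[0.001,0,-0.0002],"turn":[0,0,0],"claw":0.014},{"dp":[0.002,0,-0.0005],"turn":[0,0,0],"claw":0.014}]' | grep -E 'pos|force';   python3 -m pendant '[{"dp":[0.001,0,-0.0002],"turn":[0,0,0],"claw":0.014},{"dp":[0.002,0,-0.0005],"turn":[0,0,0],"claw":0.014}]' | grep -E 'pos|force'
```

```text
ee_pos: [685.2, -0.8, 207.5]
ft_force: [-6.9, 0.2, 6.7]
ee_pos: [685.4, -0.8, 207.0]
ft_force: [-15.7, -1.1, 12.5]
```

The cover is on its stop: force rose to about 16 N and the TCP stalled at x≈685. That puts the hinge at about x=640 and the stand origin at about x=610. I'll let go and back away.

```bash
python3 -m pendant '[{"dp":[-0.004,0,0],"turn":[0,0,0],"claw":0.014},{"dp":[-0.004,0,0],"turn":[0,0,0],"claw":0.03},{"dp":[-0.004,0,0.015],"turn":[0,0,0],"claw":0.03},{"dp":[-0.004,0,0.04],"turn":[0,0,0],"claw":0.03},{"dp":[-0.004,0,0.075],"turn":[0,0,0],"claw":0.03},{"dp":[-0.03,0,0.1],"turn":[0,0,0.1],"claw":0.03},{"dp":[-0.07,0,0.12],"turn":[0,0,0.2],"claw":0.06},{"dp":[-0.115,0,0.12],"turn":[0,0,0.35],"claw":0.0878}]'
python3 -m pendant '[{"dp":[-0.03,0,0],"turn":[0,0,0.15],"claw":0.0878},{"dp":[-0.06,0,0],"turn":[0,0,0.3],"claw":0.0878},{"dp":[-0.1,0,0],"turn":[0,0,0.45],"claw":0.0878},{"dp":[-0.13,0,0],"turn":[0,0,0.6],"claw":0.0878},{"dp":[-0.16,0,0],"turn":[0,0,0.75],"claw":0.0878},{"dp":[-0.18,0,0],"turn":[0,0,0.9],"claw":0.0878},{"dp":[-0.19,0,0],"turn":[0,0,1.05],"claw":0.0878},{"dp":[-0.19,0,0],"turn":[0,0,1.23],"claw":0.0878}]'
python3 -c "
from h import *
st(); grab('wrist','w13.png');grab('top','t13.png'); grab('scene','s13.png')"
```

```text
t: 14.35
ee_pos: [574.4, -0.9, 331.3]
orientation: [1.859, 2.497, 0.041]
ft_force: [-0.1, 0.0, 0.2]
width: 42.5
t: 15.15
ee_pos: [382.2, -0.9, 328.3]
orientation: [0.123, 3.13, 0.048]
ft_force: [0.1, 0.4, 0.1]
width: 88.2
t 15.2 pos [382.2  -0.9 328.3] toolx 175.48deg z [ 0.01   0.03  -0.999] width 88.2 F [0.1 0.4 0.1] q [-0.06 -0.07  2.03  0.03  1.18 -1.56]
```

View pics/w13.png

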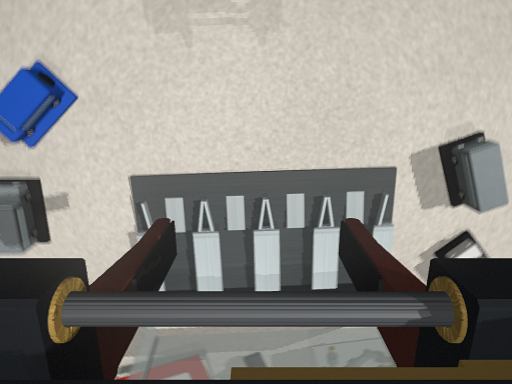

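View pics/s13.png

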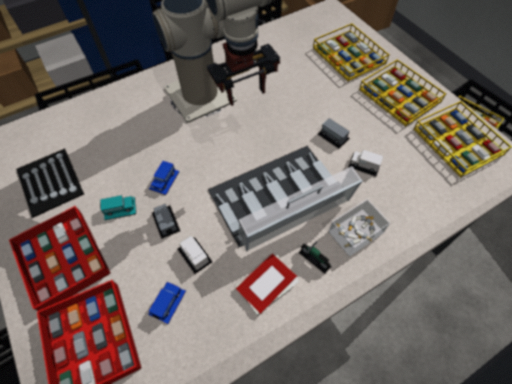

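View pics/t13.png

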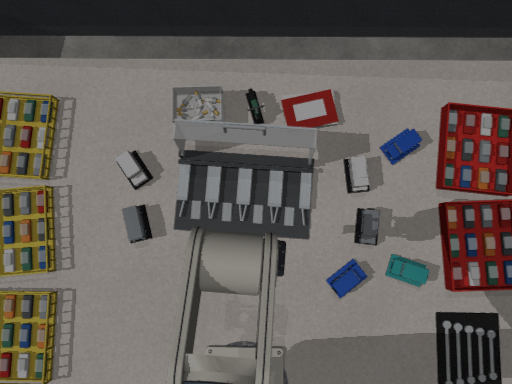

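Run:
```python
from h import *
d=load('wrist');t=load('top')
crop(d,'w13c.png',120,155,410,305,2.7)
crop(t,'t13c.png',165,105,325,245,5)
for n,c,a,b in [('w',d,(131,177),(395.5,168)),]:
    A=p2w(c,*a,6);B=p2w(c,*b,6);print(n,A.round(1),B.round(1),np.linalg.norm(A-B),((A+B)/2).round(1))
```

```text
w [ 411.6 -177.2    6. ] [431.2 208.    6. ] 385.68307451387597 [421.4  15.4   6. ]
```

View pics/w13c.png

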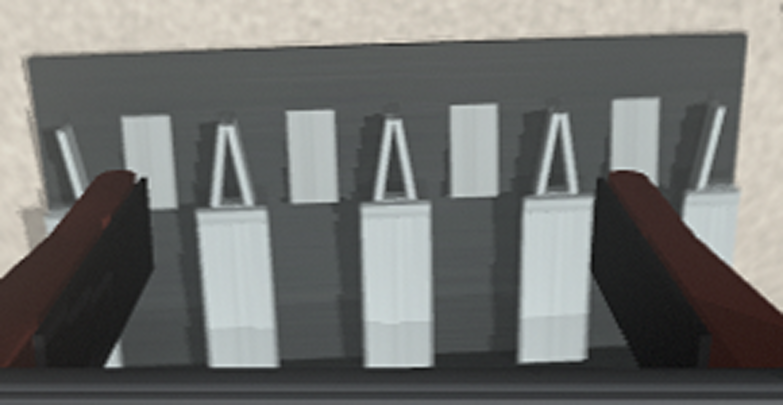

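View pics/t13c.png

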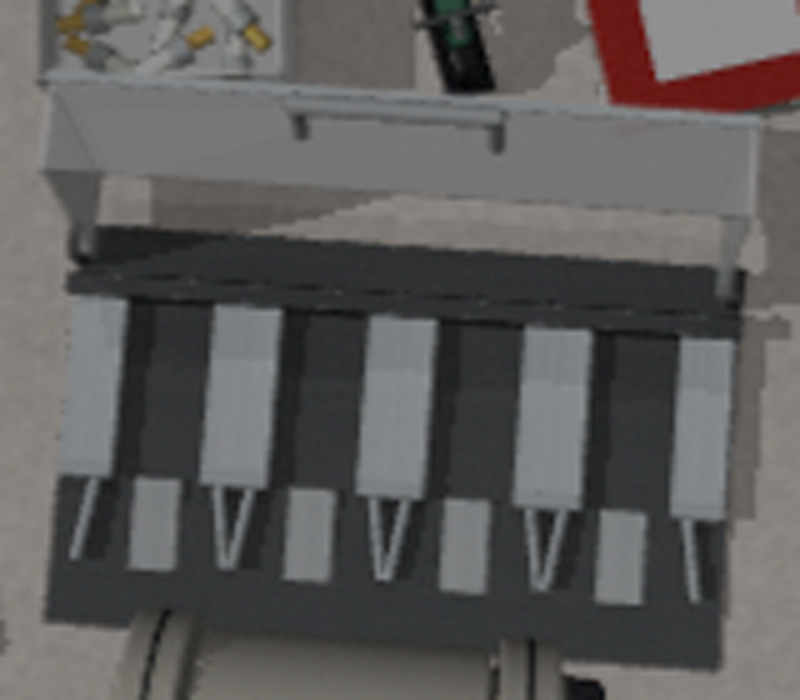

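Run:
```python
from h import *
d=load('wrist');t=load('top')
W=lambda u,v,z:p2w(d,120+u/2.7,155+v/2.7,z)[:2].round(1)
T=lambda u,v,z:p2w(t,165+u/5,105+v/5,z)[:2].round(1)
for n,w,tt in [('apex-90',(227,123),(543,587)),('apex0',(393,118),(386,578)),('apex90',(562,113),(230,566))]: print(n,W(*w,18),T(*tt,18))
for n,w,tt in [('lip-90',(232,208),(546,507)),('lip0',(396,203),(391,498)),('lip90',(559,198),(234,486))]: print(n,W(*w,20),T(*tt,20))
for n,tt in [('lip back-90',(558,328)),('0',(403,317)),('90',(248,306))]: print(n,T(*tt,20))
for n,w,tt in [('catchfront -45',(310,110),(307,579)),('45',(472,104),(463,592)),('catchend -45',(315,202),(310,489)),('45',(473,197),(467,500))]: print(n,W(*w,6),T(*tt,6))
print('hinge ends',T(82,250,30),T(730,293,30))
```

```text
apex-90 [452.6 -75.1] [452.8 -78.9]
apex0 [457.6  13.8] [456.8  10.7]
apex90 [462.9 105. ] [462.6 100.1]
lip-90 [500.9 -78.1] [498.4 -80.2]
lip0 [506.2  11.8] [502.5   8.5]
lip90 [511.6 102. ] [508.3  98.7]
lip back-90 [601.8 -86.2]
0 [607.3   3.3]
90 [612.8  93.2]
catchfront -45 [453. -31.] [456.1  57. ]
45 [457.4  58.2] [449.7 -33.1]
catchend -45 [507.6 -33.4] [508.1  56.4]
45 [512.8  56.1] [502.8 -34.7]
hinge ends [642.9 188.6] [ 621.5 -184.1]
```

Run:
```python
from h import *
C=np.array([[0,.963,.27],[1,0,0],[0,.27,-.963]]);off=np.array([72.757,-.37,-143.217])
d=load('wrist')
def view(pos,rv):
    M=Ro.from_rotvec(rv).as_matrix(); e=dict(d); e['xyz']=np.array(pos)+M@off; e['rotation']=Ro.from_matrix(M@C).as_rotvec(); return e
e=view([462.1,9.8,71.1],[2.174,2.037,.211])
print('w8 apex0',p2w(e,170+190/3,70+408/3,18),'catch45 corners near y',p2w(e,170+160/3,70+137/3,6),p2w(e,170+162/3,70+262/3,6))
e=view([449.7,10.5,114.5],[2.175,2.038,.209])
print('w7 apex0',p2w(e,190+205/4,90+390/4,18),'catch45',p2w(e,190+176/4,90+85/4,6),p2w(e,190+178/4,90+225/4,6), 'catch-45', p2w(e,190+187/4,90+537/4,6),p2w(e,190+189/4,90+650/4,6))
e=view([535,6.4,180],[2.175,2.038,.209])
print('w10 apex0',p2w(e,120+62/3,70+320/3,18),'lip0 front',p2w(e,120+220/3,70+250/3,20),p2w(e,120+230/3,70+376/3,20))
```

```text
w8 apex0 [458.12067931  15.57706288  18.        ] catch45 corners near y [458.27558347  70.2210395    6.        ] [456.30064505  44.47873735   6.        ]
w7 apex0 [457.57566479  14.60958043  18.        ] catch45 [458.43040859  70.41539686   6.        ] [456.61892817  44.3538149    6.        ] catch-45 [453.10497241 -19.70526947   6.        ] [451.44324974 -45.1379138    6.        ]
w10 apex0 [461.95389589  12.2580521   18.        ] lip0 front [510.64543306  28.93663616  20.        ] [509.05964978 -10.92248006  20.        ]
```

```bash
python3 -m pendant '[{"dp":[0.01,-0.045,0],"turn":[-0.03,0.01,-0.019],"claw":0.0878},{"dp":[0.02,-0.09,0],"turn":[-0.03,0.01,-0.019],"claw":0.0878},{"dp":[0.03,-0.135,0],"turn":[-0.03,0.01,-0.019],"claw":0.0878},{"dp":[0.04,-0.18,-0.02],"turn":[-0.03,0.01,-0.019],"claw":0.0878},{"dp":[0.05,-0.225,-0.04],"turn":[-0.03,0.01,-0.019],"claw":0.0878},{"dp":[0.06,-0.265,-0.06],"turn":[-0.03,0.01,-0.019],"claw":0.0878},{"dp":[0.065,-0.31,-0.08],"turn":[-0.03,0.01,-0.019],"claw":0.0878},{"dp":[0.065,-0.344,-0.1],"turn":[-0.03,0.01,-0.019],"claw":0.0878}]'
python3 -m pendant '[{"dp":[0,0,-0.028],"turn":[0,0,0],"claw":0.0878},{"dp":[0,0,-0.028],"turn":[0,0,0],"claw":0.0878}]'
python3 -c "
from h import *
st(); grab('wrist','w14.png')"
```

```text
t: 16.1
ee_pos: [448.8, -347.9, 226.4]
orientation: [-0.171, -3.136, 0.002]
ft_force: [0.5, 0.4, 0.9]
width: 87.6
t: 16.3
ee_pos: [446.2, -344.7, 195.7]
orientation: [-0.171, -3.129, -0.006]
ft_force: [-0.8, 0.7, -0.6]
width: 87.5
t 16.3 pos [ 446.2 -344.7  195.7] toolx 173.74deg z [-0.007  0.004 -1.   ] width 87.5 F [-0.8  0.7 -0.6] q [-0.68  0.4   1.8  -0.    0.96 -2.14]
```

View pics/w14.png

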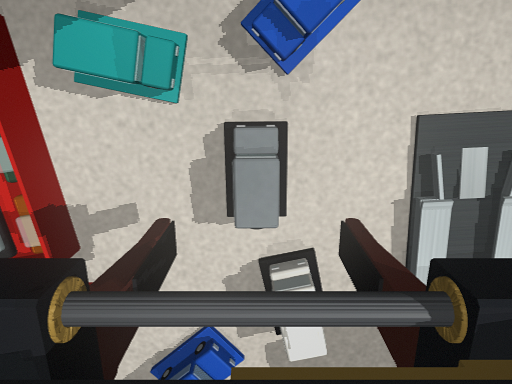

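The grey off-roader, with its spare wheel behind at (257,228), sits on its black plinth centred between the fingers. Its front plinth corners are at (225,123) and (287,122).

Run:
```python
from h import *
d=load('wrist')
a=p2w(d,225.5,122.5,8);b=p2w(d,287,121.5,8);print(a,b,np.linalg.norm(a-b))
n=(b-a)[:2];n/=np.linalg.norm(n); ax=np.array([-n[1],n[0]]); m=((a+b)/2)[:2]; 
ax = ax if ax[0]>0 else -ax
print('centre',m+50*ax,'heading',np.degrees(np.arctan2(ax[1],ax[0])))
```

```text
[ 394.36432097 -371.22994611    8.        ] [ 400.04309777 -310.47481582    8.        ] 61.01995052994985
centre [ 446.98671457 -345.50559418] heading -5.339916702176769
```

```bash
python3 -m pendant '[{"dp":[0.001,-0.001,-0.04],"turn":[0,0,0.014],"claw":0.0878},{"dp":[0.001,-0.001,-0.08],"turn":[0,0,0.014],"claw":0.0878},{"dp":[0.001,-0.001,-0.115],"turn":[0,0,0.014],"claw":0.0878},{"dp":[0.001,-0.001,-0.14],"turn":[0,0,0.014],"claw":0.0878},{"dp":[0.001,-0.001,-0.1555],"turn":[0,0,0.014],"claw":0.0878},{"dp":[0.001,-0.001,-0.1555],"turn":[0,0,0.014],"claw":0.0878}]'
python3 -m pendant '[{"dp":[0,0,0],"turn":[0,0,0],"claw":0.05},{"dp":[0,0,0],"turn":[0,0,0],"claw":0.035},{"dp":[0,0,0],"turn":[0,0,0],"claw":0.035},{"dp":[0,0,0],"turn":[0,0,0],"claw":0.035},{"dp":[0,0,0],"turn":[0,0,0],"claw":0.035},{"dp":[0,0,0],"turn":[0,0,0],"claw":0.035}]'
python3 -c "
from h import *
st()"
```

```text
t: 16.95
ee_pos: [449.0, -345.2, 43.0]
orientation: [-0.141, -3.135, -0.002]
ft_force: [-0.8, -0.5, -0.1]
width: 87.6
t: 17.55
ee_pos: [448.9, -346.0, 43.7]
orientation: [-0.141, -3.136, 0.0]
ft_force: [-0.8, 0.3, -0.1]
width: 43.1
t 17.6 pos [ 448.9 -346.    43.7] toolx 174.83deg z [-0.002 -0.    -1.   ] width 43.1 F [-0.8  0.3 -0.1] q [-0.68  0.63  1.85 -0.    0.66 -2.16]
```

```bash
python3 -m pendant '[{"dp":[0,0,0],"turn":[0,0,0],"claw":0.035},{"dp":[0,0,0.015],"turn":[0,0,0],"claw":0.035},{"dp":[0,0,0.035],"turn":[0,0,0],"claw":0.035},{"dp":[0,0,0.055],"turn":[0,0,0],"claw":0.035},{"dp":[0,0.02,0.07],"turn":[0,0,0],"claw":0.035},{"dp":[-0.005,0.045,0.07],"turn":[0,0,0.01],"claw":0.035},{"dp":[-0.01,0.075,0.07],"turn":[0,0,0.02],"claw":0.035},{"dp":[-0.015,0.105,0.07],"turn":[0,0,0.034],"claw":0.035}]'
python3 -m pendant '[{"dp":[-0.005,0.03,0],"turn":[0,0,0],"claw":0.035},{"dp":[-0.01,0.06,0],"turn":[0,0,0],"claw":0.035},{"dp":[-0.0165,0.09,0],"turn":[0,0,0],"claw":0.035},{"dp":[-0.0165,0.11,0],"turn":[0,0,0],"claw":0.035},{"dp":[-0.0165,0.121,0],"turn":[0,0,0],"claw":0.035},{"dp":[-0.0165,0.121,0],"turn":[0,0,0],"claw":0.035}]'
python3 -c "
from h import *
st(); grab('wrist','w15.png')"
```

```text
t: 18.35
ee_pos: [433.6, -240.0, 114.4]
orientation: [-0.088, -3.138, 0.0]
ft_force: [-0.3, -0.4, -1.6]
width: 41.9
t: 18.95
ee_pos: [417.5, -119.1, 114.0]
orientation: [-0.085, -3.138, 0.0]
ft_force: [0.3, -0.5, -1.9]
width: 41.6
t 18.9 pos [ 417.5 -119.1  114. ] toolx 176.90deg z [-0.002 -0.    -1.   ] width 41.6 F [ 0.3 -0.5 -1.9] q [-0.3   0.37  2.12 -0.    0.65 -1.82]
```

View pics/w15.png

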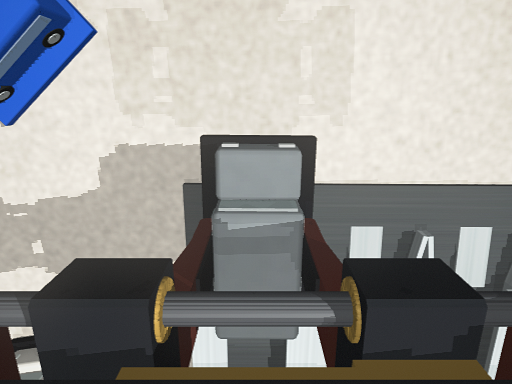

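Run:
```python
from h import *
d=load('wrist'); yaw=np.radians(-3.25)
def P(x,y,z,o=(610,4.3)): return [o[0]+x*np.cos(yaw)-y*np.sin(yaw),o[1]+x*np.sin(yaw)+y*np.cos(yaw),z]
print('plate corner',w2p(d,P(-188,-195,6)))
for y in(-45,45): print('catch front L/R',y,w2p(d,P(-155,y-13,6)),w2p(d,P(-155,y+13,6)))
print('apex0',w2p(d,P(-153,0,18)))
crop(d,'w15c.png',340,170,512,300,4)
crop(d,'w15d.png',160,120,340,300,3)
```

```text
plate corner [182.17163627 187.65670021]
catch front L/R -45 [351.2393229  226.77579141] [382.8649308  226.86317077]
catch front L/R 45 [460.69158417 227.07820041] [492.30013511 227.16553264]
apex0 [428.77623885 235.21984139]
```

View pics/w15c.png

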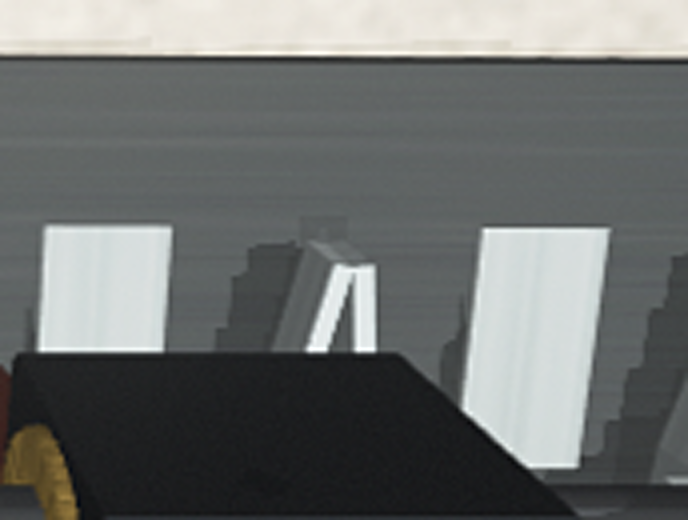

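View pics/w15d.png

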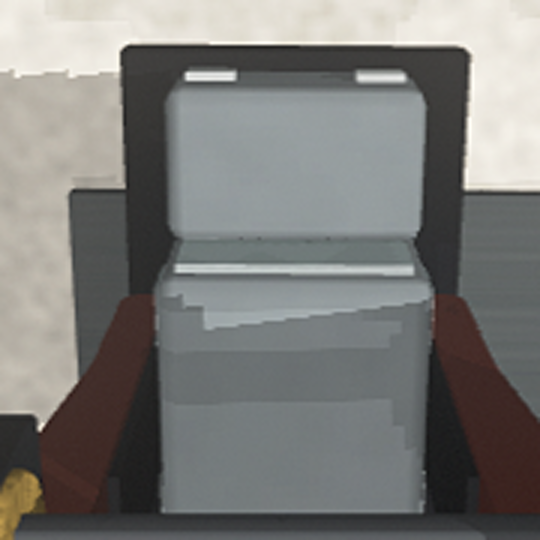

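Run:
```python
from h import *
d=load('wrist')
a=p2w(d,200.7,136,78.3);b=p2w(d,316,136,78.3);print(a,b,np.linalg.norm(a-b), ((a+b)/2)[:2]+50*np.array([np.cos(np.radians(-3.25)),np.sin(np.radians(-3.25))]))
yaw=np.radians(-3.25)
for y in (-135,-45,45,135): print(y,[np.round([610+x*np.cos(yaw)-y*np.sin(yaw),4.3+x*np.sin(yaw)+y*np.cos(yaw)],1).tolist() for x in (-185,-165,-50)])
```

```text
[ 363.36631817 -148.11524526   78.3       ] [366.72463379 -85.69618169  78.3       ] 62.509341551637675 [ 414.9650595  -119.74035285]
-135 [[417.6, -120.0], [437.6, -121.1], [552.4, -127.6]]
-45 [[422.7, -30.1], [442.7, -31.3], [557.5, -37.8]]
45 [[427.8, 59.7], [447.8, 58.6], [562.6, 52.1]]
135 [[433.0, 149.6], [452.9, 148.4], [567.7, 141.9]]
```

```bash
python3 -m pendant '[{"dp":[0,-0.001,-0.02],"turn":[0,0,0],"claw":0.035},{"dp":[0,-0.001,-0.04],"turn":[0,0,0],"claw":0.035},{"dp":[0,-0.001,-0.055],"turn":[0,0,0],"claw":0.035},{"dp":[0,-0.001,-0.0635],"turn":[0,0,0],"claw":0.035},{"dp":[0,-0.001,-0.0635],"turn":[0,0,0],"claw":0.035}]'
python3 -m pendant '[{"dp":[0.01,-0.0006,0],"turn":[0,0,0],"claw":0.035},{"dp":[0.02,-0.0012,0],"turn":[0,0,0],"claw":0.035},{"dp":[0.03,-0.0018,0],"turn":[0,0,0],"claw":0.035}]'
python3 -c "
from h import *
st(); grab('wrist','w16.png')"
```

```text
t: 19.5
ee_pos: [417.6, -121.8, 49.5]
orientation: [-0.089, -3.137, -0.0]
ft_force: [-1.3, -0.8, -0.8]
width: 42.0
t: 19.8
ee_pos: [448.5, -122.8, 50.3]
orientation: [-0.088, -3.138, -0.0]
ft_force: [-3.7, 5.0, -0.7]
width: 41.9
t 19.8 pos [ 448.5 -122.8   50.3] toolx 176.78deg z [-0.003  0.    -1.   ] width 41.9 F [-3.7  5.  -0.7] q [-0.29  0.53  2.08 -0.    0.54 -1.81]
```

View pics/w16.png

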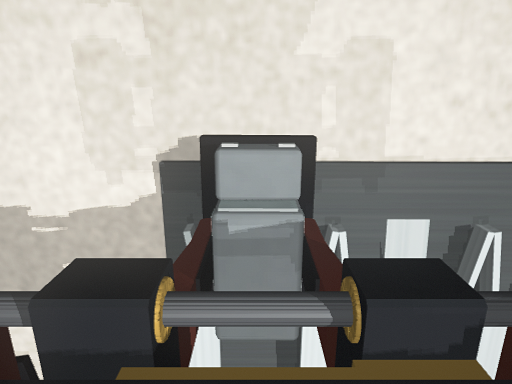

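```bash
python3 -m pendant '[{"dp":[0.003,0.001,0],"turn":[0,0,0],"claw":0.035},{"dp":[0.012,0.0005,0],"turn":[0,0,0],"claw":0.035},{"dp":[0.022,0,0],"turn":[0,0,0],"claw":0.035},{"dp":[0.032,-0.0006,0],"turn":[0,0,0],"claw":0.035}]'
python3 -m pendant '[{"dp":[0.01,-0.0006,0],"turn":[0,0,0],"claw":0.035},{"dp":[0.02,-0.0011,0],"turn":[0,0,0],"claw":0.035},{"dp":[0.03,-0.0017,0],"turn":[0,0,0],"claw":0.035}]'
python3 -c "
from h import *
st()"
```

```text
t: 20.25
ee_pos: [480.6, -123.5, 50.1]
orientation: [-0.088, -3.139, 0.0]
ft_force: [-0.8, -0.1, -1.6]
width: 41.5
t: 20.55
ee_pos: [510.3, -125.1, 50.0]
orientation: [-0.088, -3.138, 0.0]
ft_force: [0.0, 0.2, -1.7]
width: 41.9
t 20.6 pos [ 510.3 -125.1   50. ] toolx 176.79deg z [-0.002  0.    -1.   ] width 41.9 F [ 0.   0.2 -1.7] q [-0.26  0.58  1.94 -0.    0.62 -1.78]
```

```bash
python3 -m pendant '[{"dp":[0.01,-0.0006,0],"turn":[0,0,0],"claw":0.035},{"dp":[0.02,-0.0011,0],"turn":[0,0,0],"claw":0.035},{"dp":[0.03,-0.0017,0],"turn":[0,0,0],"claw":0.035},{"dp":[0.036,-0.002,0],"turn":[0,0,0],"claw":0.035}]' | grep -E 'pos|force'
python3 -m pendant '[{"dp":[0.003,-0.0002,0],"turn":[0,0,0],"claw":0.035},{"dp":[0.006,-0.0003,0],"turn":[0,0,0],"claw":0.035}]' | grep -E 'pos|force'
python3 -m pendant '[{"dp":[0.001,0,0],"turn":[0,0,0],"claw":0.035},{"dp":[0.002,-0.0001,0],"turn":[0,0,0],"claw":0.035}]' | grep -E 'pos|force'
```

```text
ee_pos: [546.5, -127.1, 50.0]
ft_force: [-0.4, 0.1, -2.0]
ee_pos: [551.3, -127.2, 49.8]
ft_force: [-0.2, -0.5, -1.9]
ee_pos: [553.1, -127.3, 49.9]
ft_force: [-0.9, -0.3, -1.1]
```

```bash
python3 -m pendant '[{"dp":[0.001,0,0],"turn":[0,0,0],"claw":0.035},{"dp":[0.002,-0.0001,0],"turn":[0,0,0],"claw":0.035}]' | grep -E 'pos|force'
python3 -m pendant '[{"dp":[0.001,0,0],"turn":[0,0,0],"claw":0.035},{"dp":[0.002,-0.0001,0],"turn":[0,0,0],"claw":0.035}]' | grep -E 'pos|force'
python3 -m pendant '[{"dp":[0.001,0,0],"turn":[0,0,0],"claw":0.035},{"dp":[0.001,-0.0001,0],"turn":[0,0,0],"claw":0.035}]' | grep -E 'pos|force|wid'
```

```text
ee_pos: [554.3, -127.4, 49.8]
ft_force: [-4.7, -0.5, 0.6]
ee_pos: [554.5, -127.2, 49.4]
ft_force: [-9.9, -0.8, 2.1]
ee_pos: [554.6, -127.1, 49.1]
ft_force: [-10.1, 0.5, 2.8]
width: 42.3
```

```bash
python3 -m pendant '[{"dp":[-0.002,0,0.0005],"turn":[0,0,0],"claw":0.06},{"dp":[-0.002,0,0.0005],"turn":[0,0,0],"claw":0.06},{"dp":[-0.002,0,0.0005],"turn":[0,0,0],"claw":0.06},{"dp":[-0.002,0,0.0005],"turn":[0,0,0],"claw":0.06},{"dp":[-0.002,0,0.02],"turn":[0,0,0],"claw":0.06},{"dp":[-0.002,0,0.05],"turn":[0,0,0],"claw":0.06},{"dp":[-0.002,0,0.09],"turn":[0,0,0],"claw":0.06},{"dp":[-0.01,0,0.13],"turn":[0,0,0],"claw":0.0878}]'
python3 -m pendant '[{"dp":[-0.04,0,0.03],"turn":[0,0,0],"claw":0.0878},{"dp":[-0.08,0,0.06],"turn":[0,0,0],"claw":0.0878},{"dp":[-0.12,0,0.06],"turn":[0,0,0],"claw":0.0878},{"dp":[-0.12,0,0.06],"turn":[0,0,0],"claw":0.0878}]'
python3 -c "
from h import *
st(); d=grab('wrist','w17.png'); grab('top','t17.png')"
```

```text
t: 22.75
ee_pos: [549.0, -127.7, 181.3]
orientation: [-0.088, -3.138, 0.0]
ft_force: [1.0, -0.6, 0.4]
width: 65.4
t: 23.15
ee_pos: [424.4, -127.1, 240.6]
orientation: [-0.089, -3.137, -0.0]
ft_force: [0.2, -0.1, -0.4]
width: 87.8
t 23.1 pos [ 424.4 -127.1  240.6] toolx 176.74deg z [-0.004  0.    -1.   ] width 87.8 F [ 0.2 -0.1 -0.4] q [-0.32  0.15  2.01 -0.    0.98 -1.83]
```

View pics/w17.png

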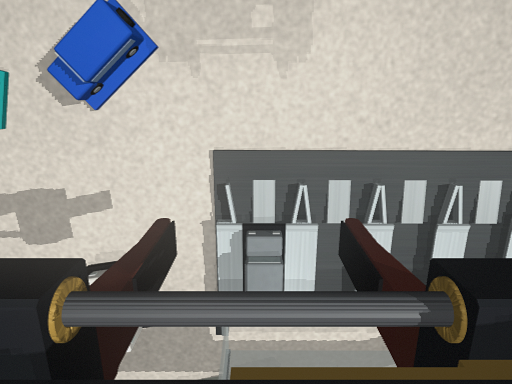

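View pics/t17.png

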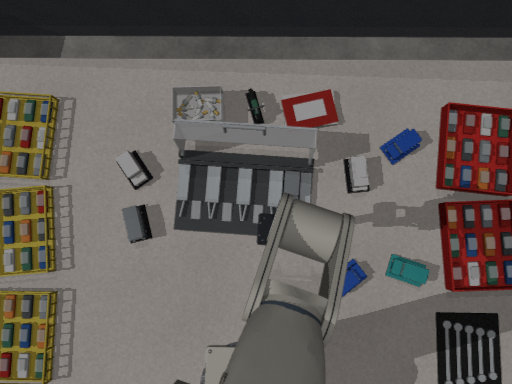

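Run:
```python
from h import *
d=load('wrist'); crop(d,'w17c.png',205,140,405,300,4)
```

```text
(no output)
```

View pics/w17c.png

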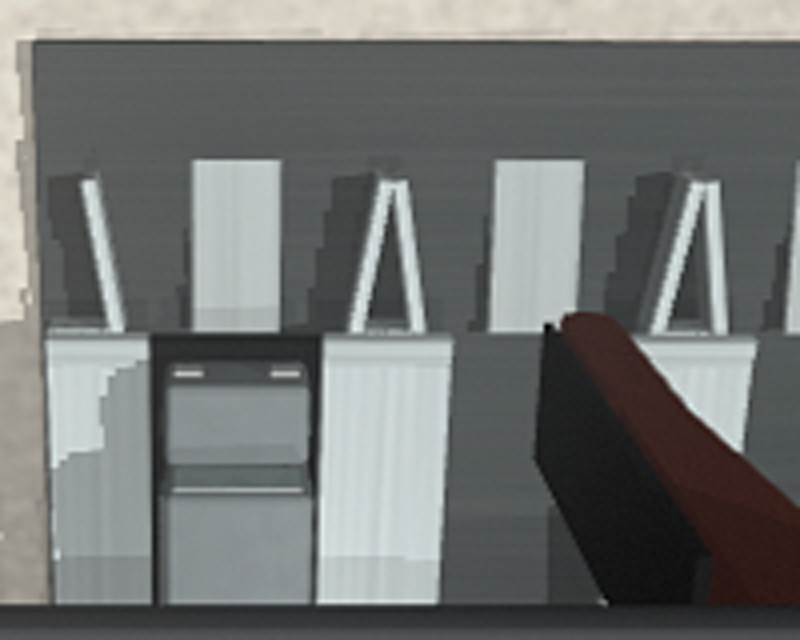

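```bash
python3 -m pendant '[{"dp":[0.01,-0.04,0],"turn":[0,0,0.03],"claw":0.0878},{"dp":[0.03,-0.08,0],"turn":[0,0,0.06],"claw":0.0878},{"dp":[0.06,-0.115,0],"turn":[0,0,0.09],"claw":0.0878},{"dp":[0.1,-0.145,-0.01],"turn":[0,0,0.12],"claw":0.0878},{"dp":[0.135,-0.17,-0.02],"turn":[0,0,0.15],"claw":0.0878},{"dp":[0.169,-0.189,-0.04],"turn":[0,0,0.1756],"claw":0.0878},{"dp":[0.169,-0.189,-0.04],"turn":[0,0,0.1756],"claw":0.0878},{"dp":[0.169,-0.189,-0.04],"turn":[0,0,0.1756],"claw":0.0878}]'
python3 -c "
from h import *
st(); d=grab('wrist','w18.png')"
```

```text
t: 24.05
ee_pos: [597.9, -316.6, 197.6]
orientation: [0.187, -3.131, -0.002]
ft_force: [-0.5, 0.7, 0.4]
width: 87.8
t 24.1 pos [ 597.9 -316.6  197.6] toolx -173.15deg z [-0.005  0.001 -1.   ] width 87.8 F [-0.5  0.7  0.4] q [-0.5   0.55  1.53 -0.    1.06 -2.19]
```

View pics/w18.png

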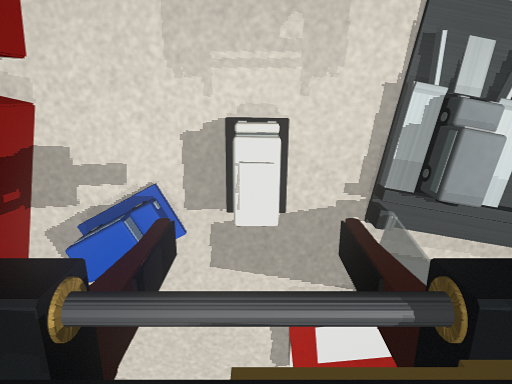

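The white model has its plinth front corners at about (226,118) and (289,118), in line with the tool. The blue look-alike at (125,230) is close to the left finger, so I'll check clearance.

```bash
cat >> h.py <<'E'
def plinth(d,pa,pb,z=8):
    a=p2w(d,*pa,z);b=p2w(d,*pb,z)
    n=(b-a)[:2];L=np.linalg.norm(n);n/=L; ax=np.array([-n[1],n[0]]); ax=ax if ax[0]>0 else -ax
    c=((a+b)/2)[:2]+50*ax
    print('width',L.round(1),'centre',c.round(1),'heading',np.degrees(np.arctan2(ax[1],ax[0])).round(2)); return c
E
python3 - <<'E'
from h import *
d=load('wrist'); plinth(d,(226,118),(288.8,118.5))
print('blue nearest corner', p2w(d,186,235,8), p2w(d,186,235,30), p2w(d,157,184,8),p2w(d,186,235,8))
crop(d,'w18c.png',170,90,340,250,4)
E
```

```text
width 62.5 centre [ 595.7 -317.9] heading 6.42
blue nearest corner [ 679.95946806 -386.10168279    8.        ] [ 669.7162264  -382.18521225   30.        ] [ 625.76272163 -419.90256077    8.        ] [ 679.95946806 -386.10168279    8.        ]
```

View pics/w18c.png

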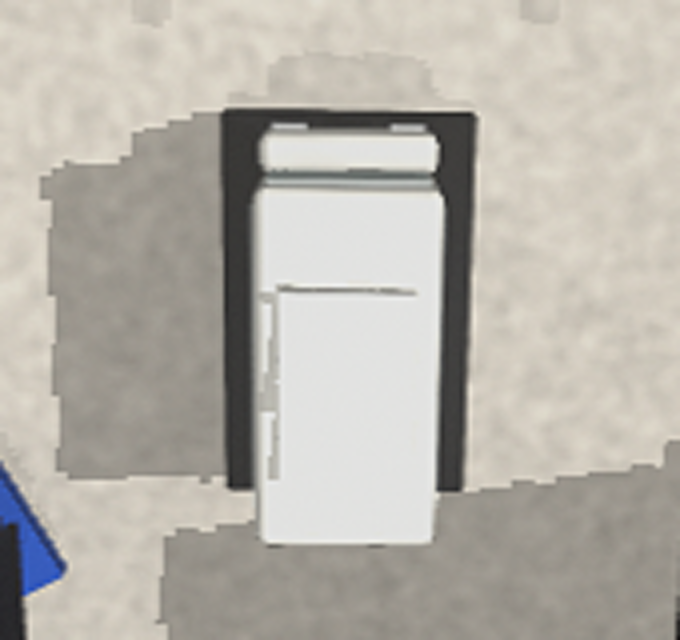

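```bash
python3 -m pendant '[{"dp":[-0.0024,-0.001,-0.04],"turn":[0,0,-0.007],"claw":0.0878},{"dp":[-0.0024,-0.001,-0.08],"turn":[0,0,-0.007],"claw":0.0878},{"dp":[-0.0024,-0.001,-0.115],"turn":[0,0,-0.007],"claw":0.0878},{"dp":[-0.0024,-0.001,-0.14],"turn":[0,0,-0.007],"claw":0.0878},{"dp":[-0.0024,-0.001,-0.157],"turn":[0,0,-0.007],"claw":0.0878},{"dp":[-0.0024,-0.001,-0.157],"turn":[0,0,-0.007],"claw":0.0878}]'
python3 -m pendant '[{"dp":[0,0,0],"turn":[0,0,0],"claw":0.05},{"dp":[0,0,0],"turn":[0,0,0],"claw":0.035},{"dp":[0,0,0],"turn":[0,0,0],"claw":0.035},{"dp":[0,0,0],"turn":[0,0,0],"claw":0.035},{"dp":[0,0,0],"turn":[0,0,0],"claw":0.035},{"dp":[0,0,0],"turn":[0,0,0],"claw":0.035},{"dp":[0,0,0],"turn":[0,0,0],"claw":0.035}]'
python3 -c "
from h import *
st()"
```

```text
t: 24.7
ee_pos: [593.8, -316.7, 41.8]
orientation: [0.177, -3.132, -0.002]
ft_force: [0.2, 1.0, 0.9]
width: 88.2
t: 25.4
ee_pos: [595.1, -317.8, 43.2]
orientation: [0.177, -3.134, 0.001]
ft_force: [-0.5, 0.4, 2.3]
width: 42.1
t 25.4 pos [ 595.1 -317.8   43.2] toolx -173.55deg z [-0.002 -0.    -1.   ] width 42.1 F [-0.5  0.4  2.3] q [-0.51  0.74  1.6  -0.    0.8  -2.19]
```

```bash
python3 -m pendant '[{"dp":[0,0,0.015],"turn":[0,0,0],"claw":0.035},{"dp":[0,0,0.035],"turn":[0,0,0],"claw":0.035},{"dp":[-0.01,0,0.06],"turn":[0,0,0],"claw":0.035},{"dp":[-0.035,0.005,0.075],"turn":[0,0,-0.02],"claw":0.035},{"dp":[-0.065,0.02,0.08],"turn":[0,0,-0.05],"claw":0.035},{"dp":[-0.095,0.04,0.08],"turn":[0,0,-0.08],"claw":0.035},{"dp":[-0.12,0.065,0.08],"turn":[0,0,-0.11],"claw":0.035},{"dp":[-0.14,0.095,0.08],"turn":[0,0,-0.14],"claw":0.035}]'
python3 -m pendant '[{"dp":[-0.01,0.03,0],"turn":[0,0,-0.029],"claw":0.035},{"dp":[-0.02,0.065,0],"turn":[0,0,-0.029],"claw":0.035},{"dp":[-0.03,0.1,0],"turn":[0,0,-0.029],"claw":0.035},{"dp":[-0.032,0.135,0],"turn":[0,0,-0.029],"claw":0.035},{"dp":[-0.032,0.165,0],"turn":[0,0,-0.029],"claw":0.035},{"dp":[-0.032,0.185,0],"turn":[0,0,-0.029],"claw":0.035},{"dp":[-0.032,0.193,0],"turn":[0,0,-0.029],"claw":0.035},{"dp":[-0.032,0.193,0],"turn":[0,0,-0.029],"claw":0.035}]'
python3 -c "
from h import *
st(); d=grab('wrist','w19.png')"
```

```text
t: 26.2
ee_pos: [453.4, -222.2, 123.7]
orientation: [-0.047, -3.139, 0.0]
ft_force: [0.5, 0.4, -1.9]
width: 41.9
t: 27.0
ee_pos: [423.2, -29.1, 123.5]
orientation: [-0.086, -3.139, 0.0]
ft_force: [-0.4, -0.3, -1.9]
width: 42.0
t 27.0 pos [423.2 -29.1 123.5] toolx 176.87deg z [-0.002 -0.    -1.   ] width 42.0 F [-0.4 -0.3 -1.9] q [-0.1   0.34  2.14 -0.    0.67 -1.61]
```

View pics/w19.png

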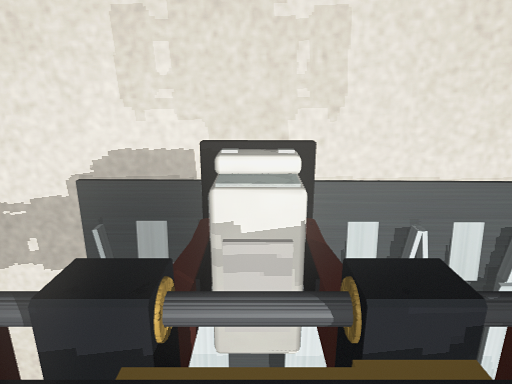

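```bash
python3 -m pendant '[{"dp":[0,-0.0006,-0.025],"turn":[0,0,0],"claw":0.035},{"dp":[0,-0.0006,-0.05],"turn":[0,0,0],"claw":0.035},{"dp":[0,-0.0006,-0.066],"turn":[0,0,0],"claw":0.035},{"dp":[0,-0.0006,-0.0738],"turn":[0,0,0],"claw":0.035},{"dp":[0,-0.0006,-0.0738],"turn":[0,0,0],"claw":0.035}]'
python3 -m pendant '[{"dp":[0.01,-0.0006,0],"turn":[0,0,0],"claw":0.035},{"dp":[0.02,-0.0012,0],"turn":[0,0,0],"claw":0.035},{"dp":[0.03,-0.0018,0],"turn":[0,0,0],"claw":0.035}]'
python3 -c "
from h import *
st()"
```

```text
t: 27.55
ee_pos: [423.0, -31.2, 48.8]
orientation: [-0.091, -3.137, 0.0]
ft_force: [-0.7, -0.6, -1.5]
width: 41.8
t: 27.85
ee_pos: [454.8, -32.5, 49.7]
orientation: [-0.089, -3.14, 0.0]
ft_force: [0.3, -0.6, -2.1]
width: 41.8
t 27.9 pos [454.8 -32.5  49.7] toolx 176.75deg z [-0.001 -0.    -1.   ] width 41.8 F [ 0.3 -0.6 -2.1] q [-0.1   0.52  2.1  -0.    0.52 -1.61]
```

```bash
python3 -m pendant '[{"dp":[0.005,0.0006,0],"turn":[0,0,0],"claw":0.035},{"dp":[0.015,0,0],"turn":[0,0,0],"claw":0.035},{"dp":[0.025,-0.0005,0],"turn":[0,0,0],"claw":0.035},{"dp":[0.035,-0.001,0],"turn":[0,0,0],"claw":0.035}]'
python3 -m pendant '[{"dp":[0.01,-0.0006,0],"turn":[0,0,0],"claw":0.035},{"dp":[0.02,-0.0011,0],"turn":[0,0,0],"claw":0.035},{"dp":[0.03,-0.0017,0],"turn":[0,0,0],"claw":0.035},{"dp":[0.04,-0.0023,0],"turn":[0,0,0],"claw":0.035}]'
```

```text
t: 28.25
ee_pos: [488.9, -33.1, 49.2]
orientation: [-0.088, -3.138, -0.0]
ft_force: [0.6, -0.1, -1.1]
width: 42.0
t: 28.65
ee_pos: [528.8, -35.4, 49.1]
orientation: [-0.088, -3.138, -0.0]
ft_force: [-0.1, 0.8, -1.2]
width: 41.7
```

```bash
python3 -m pendant '[{"dp":[0.01,-0.0006,0],"turn":[0,0,0],"claw":0.035},{"dp":[0.018,-0.001,0],"turn":[0,0,0],"claw":0.035},{"dp":[0.024,-0.0014,0],"turn":[0,0,0],"claw":0.035}]' | grep -E 'pos|force'
python3 -m pendant '[{"dp":[0.002,0,0],"turn":[0,0,0],"claw":0.035},{"dp":[0.004,-0.0002,0],"turn":[0,0,0],"claw":0.035}]' | grep -E 'pos|force'
python3 -m pendant '[{"dp":[0.001,0,0],"turn":[0,0,0],"claw":0.035},{"dp":[0.002,-0.0001,0],"turn":[0,0,0],"claw":0.035}]' | grep -E 'pos|force'
```

```text
ee_pos: [552.8, -36.8, 49.2]
ft_force: [-0.7, -0.8, -1.7]
ee_pos: [555.9, -37.0, 49.1]
ft_force: [-1.0, 0.1, -2.0]
ee_pos: [557.1, -37.0, 49.0]
ft_force: [-3.2, 0.8, -0.1]
```

```bash
python3 -m pendant '[{"dp":[0.001,0,0],"turn":[0,0,0],"claw":0.035},{"dp":[0.002,-0.0001,0],"turn":[0,0,0],"claw":0.035}]' | grep -E 'pos|force'
python3 -m pendant '[{"dp":[0.001,0,0],"turn":[0,0,0],"claw":0.035},{"dp":[0.0015,-0.0001,0],"turn":[0,0,0],"claw":0.035}]' | grep -E 'pos|force'
```

```text
ee_pos: [557.2, -37.0, 48.6]
ft_force: [-8.8, 0.8, 2.8]
ee_pos: [557.4, -36.9, 48.4]
ft_force: [-11.5, 0.6, 4.6]
```

```bash
python3 -m pendant '[{"dp":[-0.002,0,0.0007],"turn":[0,0,0],"claw":0.06},{"dp":[-0.002,0,0.0007],"turn":[0,0,0],"claw":0.06},{"dp":[-0.002,0,0.0007],"turn":[0,0,0],"claw":0.06},{"dp":[-0.002,0,0.0007],"turn":[0,0,0],"claw":0.06},{"dp":[-0.002,0,0.02],"turn":[0,0,0],"claw":0.06},{"dp":[-0.002,0,0.05],"turn":[0,0,0],"claw":0.06},{"dp":[-0.002,0,0.09],"turn":[0,0,0],"claw":0.06},{"dp":[-0.01,0,0.13],"turn":[0,0,0],"claw":0.0878}]'
python3 -m pendant '[{"dp":[-0.04,0,0.03],"turn":[0,0,0],"claw":0.0878},{"dp":[-0.08,0,0.06],"turn":[0,0,0],"claw":0.0878},{"dp":[-0.12,0,0.06],"turn":[0,0,0],"claw":0.0878},{"dp":[-0.12,0,0.06],"turn":[0,0,0],"claw":0.0878}]'
python3 -c "
from h import *
st(); d=grab('wrist','w20.png'); grab('top','t20.png'); crop(d,'w20c.png',150,140,350,300,4)"
```

```text
t: 30.55
ee_pos: [552.2, -37.3, 180.5]
orientation: [-0.088, -3.138, 0.0]
ft_force: [0.6, -0.6, -1.3]
width: 65.3
t: 30.95
ee_pos: [427.2, -37.0, 239.6]
orientation: [-0.089, -3.136, -0.0]
ft_force: [0.7, 0.2, -1.0]
width: 87.5
t 30.9 pos [427.2 -37.  239.6] toolx 176.75deg z [-0.004  0.    -1.   ] width 87.5 F [ 0.7  0.2 -1. ] q [-0.11  0.13  2.04 -0.    0.97 -1.63]
```

View pics/w20c.png

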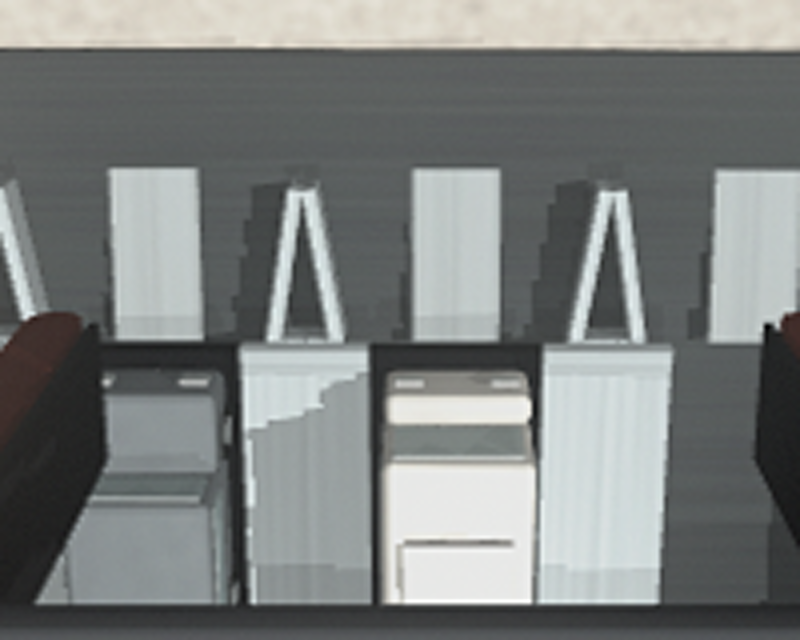

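View pics/t20.png

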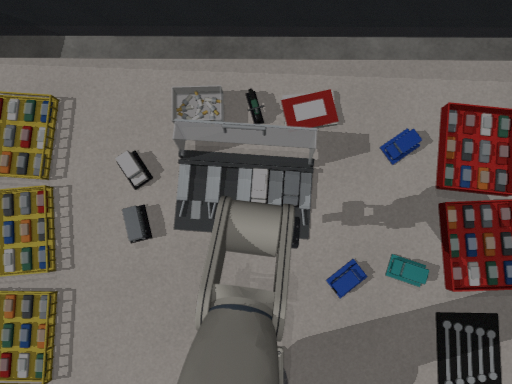

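Two are home with their catches up. The remaining models haven't moved, so next is the grey one at top pixel (137,223).

```bash
python3 -m pendant '[{"dp":[0.002,0.045,0],"turn":[0,0,0.04],"claw":0.0878},{"dp":[0.004,0.09,0],"turn":[0,0,0.08],"claw":0.0878},{"dp":[0.006,0.135,0],"turn":[0,0,0.12],"claw":0.0878},{"dp":[0.009,0.18,0],"turn":[0,0,0.16],"claw":0.0878},{"dp":[0.012,0.225,0],"turn":[0,0,0.2],"claw":0.0878},{"dp":[0.014,0.27,-0.01],"turn":[0,0,0.25],"claw":0.0878},{"dp":[0.017,0.315,-0.03],"turn":[0,0,0.3],"claw":0.0878},{"dp":[0.0185,0.3515,-0.045],"turn":[0,0,0.322],"claw":0.0878}]'
python3 -m pendant '[{"dp":[0,0,0],"turn":[0,0,0],"claw":0.0878}]'
python3 -c "
from h import *
st(); d=grab('wrist','w21.png')"
```

```text
t: 31.85
ee_pos: [451.1, 317.7, 192.8]
orientation: [0.42, -3.112, -0.0]
ft_force: [0.8, 0.1, 0.2]
width: 88.1
t: 31.95
ee_pos: [450.4, 318.5, 191.5]
orientation: [0.422, -3.109, 0.001]
ft_force: [0.3, -0.6, -1.0]
width: 88.2
t 31.9 pos [450.4 318.5 191.5] toolx -164.54deg z [-0.004 -0.001 -1.   ] width 88.2 F [ 0.3 -0.6 -1. ] q [ 0.59  0.38  1.83  0.    0.93 -1.25]
```

View pics/w21.png

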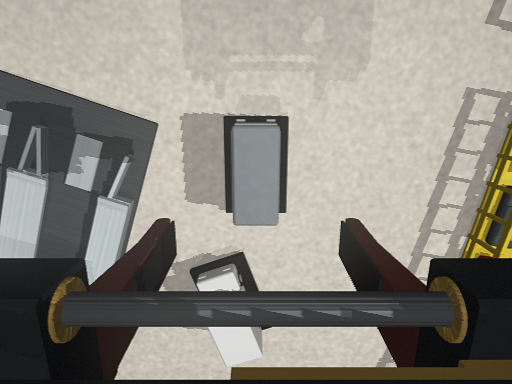

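```bash
python3 -c "
from h import *
d=load('wrist'); plinth(d,(224.5,116),(288.3,116.5)); st()"
```

```text
width 62.2 centre [446.5 315.2] heading 15.05
t 32.0 pos [450.3 316.5 192.3] toolx -164.60deg z [-0.004 -0.002 -1.   ] width 87.7 F [ 0.4 -0.1  1.2] q [ 0.59  0.38  1.83  0.    0.93 -1.25]
```

```bash
python3 -m pendant '[{"dp":[-0.0035,-0.001,-0.04],"turn":[0,0,-0.006],"claw":0.0878},{"dp":[-0.0035,-0.001,-0.08],"turn":[0,0,-0.006],"claw":0.0878},{"dp":[-0.0035,-0.001,-0.115],"turn":[0,0,-0.006],"claw":0.0878},{"dp":[-0.0035,-0.001,-0.14],"turn":[0,0,-0.006],"claw":0.0878},{"dp":[-0.0035,-0.001,-0.153],"turn":[0,0,-0.006],"claw":0.0878},{"dp":[-0.0035,-0.001,-0.153],"turn":[0,0,-0.006],"claw":0.0878}]'
python3 -m pendant '[{"dp":[0,0,0],"turn":[0,0,0],"claw":0.05},{"dp":[0,0,0],"turn":[0,0,0],"claw":0.035},{"dp":[0,0,0],"turn":[0,0,0],"claw":0.035},{"dp":[0,0,0],"turn":[0,0,0],"claw":0.035},{"dp":[0,0,0],"turn":[0,0,0],"claw":0.035},{"dp":[0,0,0],"turn":[0,0,0],"claw":0.035},{"dp":[0,0,0],"turn":[0,0,0],"claw":0.035}]'
python3 -c "
from h import *
st()"
```

```text
t: 32.6
ee_pos: [446.3, 312.2, 39.9]
orientation: [0.404, -3.111, 0.003]
ft_force: [0.3, -0.8, -0.6]
width: 87.7
t: 33.3
ee_pos: [446.7, 313.7, 41.6]
orientation: [0.406, -3.113, -0.0]
ft_force: [-1.0, 1.4, 4.2]
width: 41.6
t 33.3 pos [446.7 313.7  41.6] toolx -165.13deg z [-0.002  0.    -1.   ] width 41.6 F [-1.   1.4  4.2] q [ 0.59  0.62  1.9   0.    0.62 -1.24]
```

```bash
python3 -m pendant '[{"dp":[0,0,0.015],"turn":[0,0,0],"claw":0.035},{"dp":[0,0,0.035],"turn":[0,0,0],"claw":0.035},{"dp":[0,0,0.06],"turn":[0,0,-0.03],"claw":0.035},{"dp":[0,-0.015,0.075],"turn":[0,0,-0.08],"claw":0.035},{"dp":[-0.004,-0.04,0.08],"turn":[0,0,-0.14],"claw":0.035},{"dp":[-0.008,-0.07,0.08],"turn":[0,0,-0.2],"claw":0.035},{"dp":[-0.012,-0.1,0.08],"turn":[0,0,-0.26],"claw":0.035},{"dp":[-0.0137,-0.125,0.08],"turn":[0,0,-0.316],"claw":0.035}]'
python3 -m pendant '[{"dp":[0,-0.02,0],"turn":[0,0,0],"claw":0.035},{"dp":[0,-0.035,0],"turn":[0,0,0],"claw":0.035},{"dp":[0,-0.0387,0],"turn":[0,0,0],"claw":0.035},{"dp":[0,-0.0387,0],"turn":[0,0,0],"claw":0.035},{"dp":[0,-0.0387,0],"turn":[0,0,0],"claw":0.035}]'
python3 -c "
from h import *
st(); d=grab('wrist','w22.png')"
```

```text
t: 34.1
ee_pos: [431.7, 186.6, 121.7]
orientation: [-0.092, -3.137, 0.001]
ft_force: [-0.9, 0.5, -2.9]
width: 41.9
t: 34.6
ee_pos: [432.9, 150.0, 121.5]
orientation: [-0.088, -3.138, -0.0]
ft_force: [-0.2, 0.2, -3.2]
width: 41.5
t 34.6 pos [432.9 150.  121.5] toolx 176.77deg z [-0.002  0.    -1.   ] width 41.5 F [-0.2  0.2 -3.2] q [ 0.31  0.38  2.07  0.    0.69 -1.21]
```

View pics/w22.png

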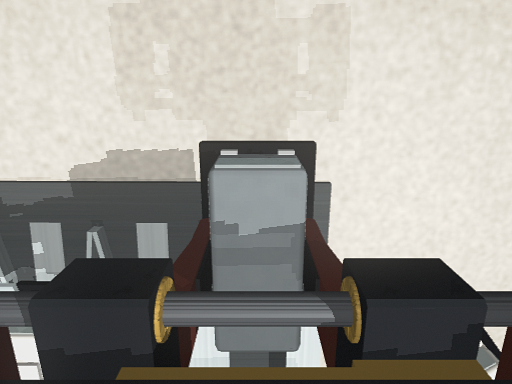

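```bash
python3 -m pendant '[{"dp":[0,0,-0.025],"turn":[0,0,0],"claw":0.035},{"dp":[0,0,-0.05],"turn":[0,0,0],"claw":0.035},{"dp":[0,0,-0.066],"turn":[0,0,0],"claw":0.035},{"dp":[0,0,-0.0735],"turn":[0,0,0],"claw":0.035},{"dp":[0,0,-0.0735],"turn":[0,0,0],"claw":0.035}]'
python3 -m pendant '[{"dp":[0.01,-0.0006,0],"turn":[0,0,0],"claw":0.035},{"dp":[0.02,-0.0012,0],"turn":[0,0,0],"claw":0.035},{"dp":[0.03,-0.0018,0],"turn":[0,0,0],"claw":0.035}]'
python3 -c "
from h import *
st()"
```

```text
t: 35.15
ee_pos: [432.6, 150.0, 47.3]
orientation: [-0.087, -3.137, 0.001]
ft_force: [-1.3, 0.6, -0.8]
width: 42.0
t: 35.45
ee_pos: [464.5, 148.0, 48.2]
orientation: [-0.088, -3.139, -0.001]
ft_force: [0.1, 0.2, -1.8]
width: 41.8
t 35.5 pos [464.5 148.   48.2] toolx 176.78deg z [-0.001  0.001 -1.   ] width 41.8 F [ 0.1  0.2 -1.8] q [ 0.28  0.55  2.03  0.    0.56 -1.23]
```

```bash
python3 -m pendant '[{"dp":[0.005,-0.0002,0],"turn":[0,0,0],"claw":0.035},{"dp":[0.015,-0.0008,0],"turn":[0,0,0],"claw":0.035},{"dp":[0.025,-0.0014,0],"turn":[0,0,0],"claw":0.035},{"dp":[0.035,-0.002,0],"turn":[0,0,0],"claw":0.035}]'
python3 -m pendant '[{"dp":[0.01,-0.0006,0],"turn":[0,0,0],"claw":0.035},{"dp":[0.02,-0.0011,0],"turn":[0,0,0],"claw":0.035},{"dp":[0.03,-0.0017,0],"turn":[0,0,0],"claw":0.035},{"dp":[0.04,-0.0023,0],"turn":[0,0,0],"claw":0.035}]'
```

```text
t: 35.85
ee_pos: [498.7, 145.6, 47.7]
orientation: [-0.089, -3.138, -0.0]
ft_force: [-0.2, 0.6, -1.5]
width: 41.7
t: 36.25
ee_pos: [538.5, 143.4, 47.6]
orientation: [-0.089, -3.138, 0.0]
ft_force: [0.1, 0.1, -1.9]
width: 41.7
```

```bash
python3 -m pendant '[{"dp":[0.01,-0.0006,0],"turn":[0,0,0],"claw":0.035},{"dp":[0.018,-0.001,0],"turn":[0,0,0],"claw":0.035},{"dp":[0.023,-0.0013,0],"turn":[0,0,0],"claw":0.035}]' | grep -E 'pos|force'
python3 -m pendant '[{"dp":[0.002,0,0],"turn":[0,0,0],"claw":0.035},{"dp":[0.004,-0.0002,0],"turn":[0,0,0],"claw":0.035}]' | grep -E 'pos|force'
python3 -m pendant '[{"dp":[0.001,0,0],"turn":[0,0,0],"claw":0.035},{"dp":[0.002,-0.0001,0],"turn":[0,0,0],"claw":0.035}]' | grep -E 'pos|force'
```

```text
ee_pos: [561.7, 142.1, 47.7]
ft_force: [0.1, -0.3, -2.6]
ee_pos: [564.5, 141.9, 47.6]
ft_force: [-0.8, -0.1, -3.4]
ee_pos: [566.6, 141.8, 47.6]
ft_force: [-0.6, -0.3, -2.9]
```

```bash
python3 -m pendant '[{"dp":[0.001,0,0],"turn":[0,0,0],"claw":0.035},{"dp":[0.002,-0.0001,0],"turn":[0,0,0],"claw":0.035}]' | grep -E 'pos|force'
python3 -m pendant '[{"dp":[0.001,0,0],"turn":[0,0,0],"claw":0.035},{"dp":[0.002,-0.0001,0],"turn":[0,0,0],"claw":0.035}]' | grep -E 'pos|force'
```

```text
ee_pos: [567.6, 141.7, 47.5]
ft_force: [-5.2, 0.5, -0.0]
ee_pos: [567.8, 141.5, 47.0]
ft_force: [-9.9, 2.3, 1.0]
```

```bash
python3 -m pendant '[{"dp":[-0.002,0,0.0007],"turn":[0,0,0],"claw":0.06},{"dp":[-0.002,0,0.0007],"turn":[0,0,0],"claw":0.06},{"dp":[-0.002,0,0.0007],"turn":[0,0,0],"claw":0.06},{"dp":[-0.002,0,0.0007],"turn":[0,0,0],"claw":0.06},{"dp":[-0.002,0,0.02],"turn":[0,0,0],"claw":0.06},{"dp":[-0.002,0,0.05],"turn":[0,0,0],"claw":0.06},{"dp":[-0.002,0,0.09],"turn":[0,0,0],"claw":0.06},{"dp":[-0.01,0,0.13],"turn":[0,0,0],"claw":0.0878}]'
python3 -m pendant '[{"dp":[-0.04,0,0.03],"turn":[0,0,0],"claw":0.0878},{"dp":[-0.08,0,0.06],"turn":[0,0,0],"claw":0.0878},{"dp":[-0.12,0,0.06],"turn":[0,0,0],"claw":0.0878},{"dp":[-0.12,0,0.06],"turn":[0,0,0],"claw":0.0878}]'
python3 -c "
from h import *
st(); d=grab('wrist','w23.png'); t=grab('top','t23.png'); crop(d,'w23c.png',150,140,350,300,4)"
```

```text
t: 38.15
ee_pos: [561.4, 141.6, 179.0]
orientation: [-0.089, -3.138, -0.0]
ft_force: [0.9, -0.1, 0.2]
width: 65.2
t: 38.55
ee_pos: [436.6, 141.2, 238.3]
orientation: [-0.087, -3.137, 0.0]
ft_force: [0.4, -0.0, -0.2]
width: 87.5
t 38.5 pos [436.6 141.2 238.3] toolx 176.81deg z [-0.004 -0.    -1.   ] width 87.5 F [ 0.4 -0.  -0.2] q [ 0.29  0.18  1.99  0.    0.98 -1.23]
```

View pics/w23c.png

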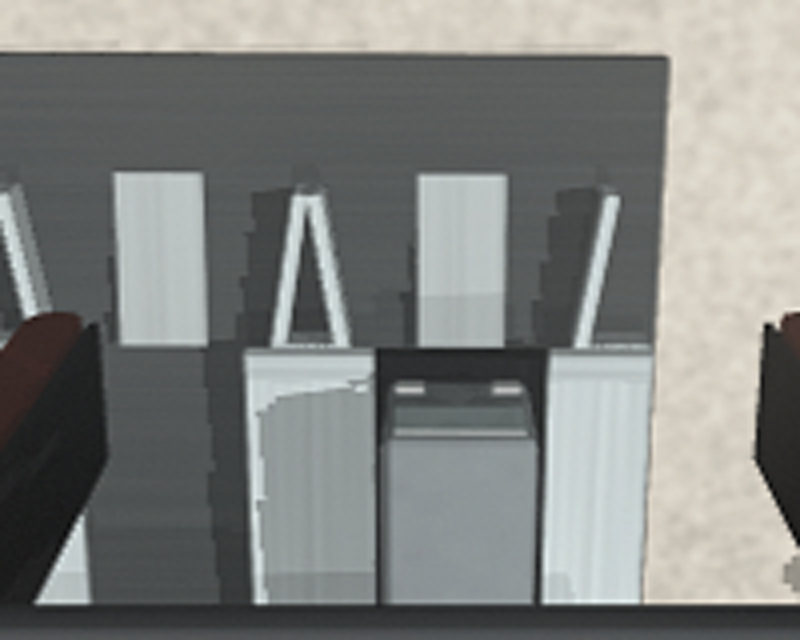

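View pics/t23.png

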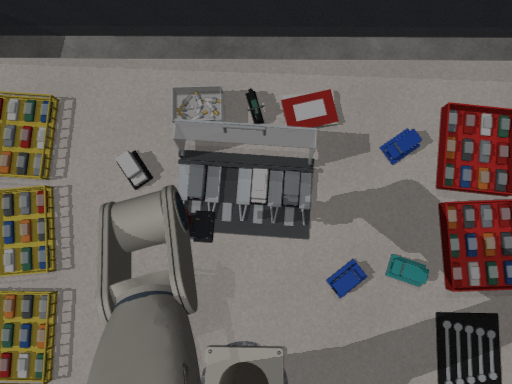

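```bash
python3 -m pendant '[{"dp":[0.01,0.03,0],"turn":[0,0,0.08],"claw":0.0878},{"dp":[0.025,0.065,0],"turn":[0,0,0.16],"claw":0.0878},{"dp":[0.045,0.1,0],"turn":[0,0,0.25],"claw":0.0878},{"dp":[0.07,0.13,0],"turn":[0,0,0.34],"claw":0.0878},{"dp":[0.1,0.155,-0.01],"turn":[0,0,0.43],"claw":0.0878},{"dp":[0.13,0.175,-0.02],"turn":[0,0,0.52],"claw":0.0878},{"dp":[0.155,0.187,-0.035],"turn":[0,0,0.61],"claw":0.0878},{"dp":[0.1665,0.187,-0.043],"turn":[0,0,0.681],"claw":0.0878}]'
python3 -m pendant '[{"dp":[0,0,0],"turn":[0,0,0],"claw":0.0878},{"dp":[0,0,0],"turn":[0,0,0],"claw":0.0878}]'
python3 -c "
from h import *
st(); d=grab('wrist','w24.png')"
```

```text
t: 39.45
ee_pos: [610.2, 330.3, 192.0]
orientation: [0.97, -2.985, 0.001]
ft_force: [0.9, -0.2, 0.7]
width: 87.9
t: 39.65
ee_pos: [607.6, 328.4, 193.6]
orientation: [0.96, -2.987, 0.002]
ft_force: [0.1, -0.2, -0.3]
width: 87.6
t 39.6 pos [607.6 328.4 193.6] toolx -144.37deg z [-0.003 -0.002 -1.   ] width 87.6 F [ 0.1 -0.2 -0.3] q [ 0.48  0.57  1.5  -0.    1.07 -1.71]
```

View pics/w24.png

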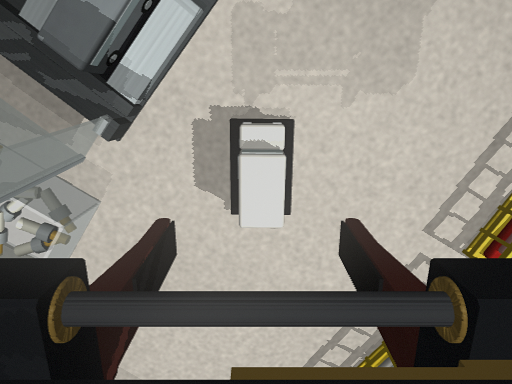

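```bash
python3 -c "
from h import *
d=load('wrist'); plinth(d,(231,119),(294.3,119.5)); st()"
```

```text
width 62.2 centre [603.5 330.6] heading 35.22
t 39.7 pos [607.4 328.4 194.3] toolx -144.34deg z [-0.003 -0.002 -1.   ] width 88.0 F [ 0.2  1.  -0.4] q [ 0.48  0.57  1.5  -0.    1.07 -1.71]
```

```bash
python3 -m pendant '[{"dp":[-0.004,0.0017,-0.04],"turn":[0,0,-0.005],"claw":0.0878},{"dp":[-0.004,0.0017,-0.08],"turn":[0,0,-0.005],"claw":0.0878},{"dp":[-0.004,0.0017,-0.115],"turn":[0,0,-0.005],"claw":0.0878},{"dp":[-0.004,0.0017,-0.14],"turn":[0,0,-0.005],"claw":0.0878},{"dp":[-0.004,0.0017,-0.155],"turn":[0,0,-0.005],"claw":0.0878},{"dp":[-0.004,0.0017,-0.155],"turn":[0,0,-0.005],"claw":0.0878}]'
python3 -m pendant '[{"dp":[0,0,0],"turn":[0,0,0],"claw":0.05},{"dp":[0,0,0],"turn":[0,0,0],"claw":0.035},{"dp":[0,0,0],"turn":[0,0,0],"claw":0.035},{"dp":[0,0,0],"turn":[0,0,0],"claw":0.035},{"dp":[0,0,0],"turn":[0,0,0],"claw":0.035},{"dp":[0,0,0],"turn":[0,0,0],"claw":0.035},{"dp":[0,0,0],"turn":[0,0,0],"claw":0.035}]'
python3 -c "
from h import *
st()"
```

```text
t: 40.3
ee_pos: [602.1, 329.8, 38.4]
orientation: [0.955, -2.988, 0.002]
ft_force: [-0.5, -0.4, 0.2]
width: 87.8
t: 41.0
ee_pos: [603.3, 330.3, 39.9]
orientation: [0.957, -2.99, 0.001]
ft_force: [0.5, -0.5, 2.0]
width: 42.1
t 41.0 pos [603.3 330.3  39.9] toolx -144.51deg z [-0.002 -0.001 -1.   ] width 42.1 F [ 0.5 -0.5  2. ] q [ 0.48  0.76  1.56 -0.    0.82 -1.71]
```

```bash
python3 -m pendant '[{"dp":[0,0,0.015],"turn":[0,0,0],"claw":0.035},{"dp":[0,0,0.035],"turn":[0,0,0],"claw":0.035},{"dp":[-0.01,0,0.06],"turn":[0,0,-0.04],"claw":0.035},{"dp":[-0.03,-0.005,0.075],"turn":[0,0,-0.1],"claw":0.035},{"dp":[-0.055,-0.015,0.085],"turn":[0,0,-0.16],"claw":0.035},{"dp":[-0.08,-0.03,0.085],"turn":[0,0,-0.22],"claw":0.035},{"dp":[-0.1,-0.05,0.085],"turn":[0,0,-0.29],"claw":0.035},{"dp":[-0.12,-0.075,0.085],"turn":[0,0,-0.36],"claw":0.035}]'
python3 -m pendant '[{"dp":[-0.015,-0.03,0],"turn":[0,0,-0.06],"claw":0.035},{"dp":[-0.03,-0.065,0],"turn":[0,0,-0.12],"claw":0.035},{"dp":[-0.042,-0.1,0],"turn":[0,0,-0.19],"claw":0.035},{"dp":[-0.05,-0.13,0],"turn":[0,0,-0.26],"claw":0.035},{"dp":[-0.0555,-0.16,0],"turn":[0,0,-0.316],"claw":0.035},{"dp":[-0.0555,-0.185,0],"turn":[0,0,-0.316],"claw":0.035},{"dp":[-0.0555,-0.1952,0],"turn":[0,0,-0.316],"claw":0.035},{"dp":[-0.0555,-0.1952,0],"turn":[0,0,-0.316],"claw":0.035}]'
python3 -m pendant '[{"dp":[0,0,0],"turn":[0,0,0],"claw":0.035}]' >/dev/null
python3 -c "
from h import *
st(); d=grab('wrist','w25.png')"
```

```text
t: 41.8
ee_pos: [482.4, 255.2, 125.7]
orientation: [0.404, -3.114, -0.0]
ft_force: [-0.0, 0.0, -1.4]
width: 42.2
t: 42.6
ee_pos: [428.1, 59.4, 125.2]
orientation: [-0.092, -3.139, -0.0]
ft_force: [0.1, 0.1, -2.4]
width: 41.7
t 42.7 pos [428.2  60.6 125. ] toolx 176.74deg z [-0.002  0.    -1.   ] width 41.8 F [-0.2  0.1 -2.2] q [ 0.11  0.34  2.12  0.    0.68 -1.4 ]
```

View pics/w25.png

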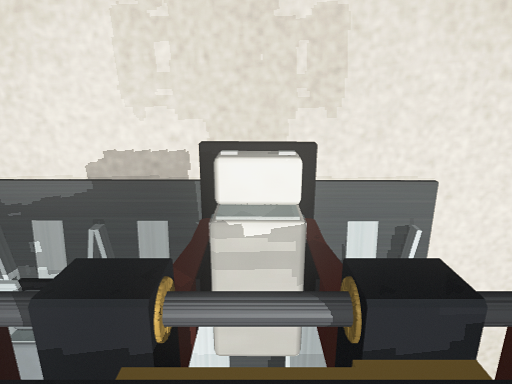

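```bash
python3 -m pendant '[{"dp":[0,-0.0004,-0.025],"turn":[0,0,0],"claw":0.035},{"dp":[0,-0.0004,-0.05],"turn":[0,0,0],"claw":0.035},{"dp":[0,-0.0004,-0.07],"turn":[0,0,0],"claw":0.035},{"dp":[0,-0.0004,-0.0787],"turn":[0,0,0],"claw":0.035},{"dp":[0,-0.0004,-0.0787],"turn":[0,0,0],"claw":0.035}]'
python3 -m pendant '[{"dp":[0.01,-0.0006,0],"turn":[0,0,0],"claw":0.035},{"dp":[0.02,-0.0012,0],"turn":[0,0,0],"claw":0.035},{"dp":[0.03,-0.0018,0],"turn":[0,0,0],"claw":0.035}]'
python3 -c "
from h import *
st()"
```

```text
t: 43.25
ee_pos: [427.6, 60.5, 45.4]
orientation: [-0.087, -3.136, 0.0]
ft_force: [-0.8, -0.1, -1.0]
width: 42.0
t: 43.55
ee_pos: [459.6, 58.1, 46.5]
orientation: [-0.088, -3.14, -0.0]
ft_force: [0.0, 0.4, -1.4]
width: 41.9
t 43.5 pos [459.6  58.1  46.5] toolx 176.78deg z [-0.001  0.    -1.   ] width 41.9 F [ 0.   0.4 -1.4] q [ 0.1   0.54  2.08  0.    0.52 -1.42]
```

```bash
python3 -m pendant '[{"dp":[0.005,-0.0002,0],"turn":[0,0,0],"claw":0.035},{"dp":[0.015,-0.0008,0],"turn":[0,0,0],"claw":0.035},{"dp":[0.025,-0.0014,0],"turn":[0,0,0],"claw":0.035},{"dp":[0.035,-0.002,0],"turn":[0,0,0],"claw":0.035}]'
python3 -m pendant '[{"dp":[0.01,-0.0006,0],"turn":[0,0,0],"claw":0.035},{"dp":[0.02,-0.0011,0],"turn":[0,0,0],"claw":0.035},{"dp":[0.03,-0.0017,0],"turn":[0,0,0],"claw":0.035},{"dp":[0.04,-0.0023,0],"turn":[0,0,0],"claw":0.035}]'
```

```text
t: 43.95
ee_pos: [493.7, 55.8, 46.0]
orientation: [-0.089, -3.138, -0.0]
ft_force: [-0.7, 0.1, -1.5]
width: 41.9
t: 44.35
ee_pos: [533.6, 53.6, 46.0]
orientation: [-0.089, -3.138, -0.0]
ft_force: [0.6, 0.3, -1.5]
width: 42.0
```

```bash
python3 -m pendant '[{"dp":[0.01,-0.0006,0],"turn":[0,0,0],"claw":0.035},{"dp":[0.018,-0.001,0],"turn":[0,0,0],"claw":0.035},{"dp":[0.023,-0.0013,0],"turn":[0,0,0],"claw":0.035}]' | grep -E 'pos|force'
python3 -m pendant '[{"dp":[0.002,0,0],"turn":[0,0,0],"claw":0.035},{"dp":[0.004,-0.0002,0],"turn":[0,0,0],"claw":0.035}]' | grep -E 'pos|force'
python3 -m pendant '[{"dp":[0.001,0,0],"turn":[0,0,0],"claw":0.035},{"dp":[0.002,-0.0001,0],"turn":[0,0,0],"claw":0.035}]' | grep -E 'pos|force'
```

```text
ee_pos: [556.7, 52.3, 46.0]
ft_force: [-0.7, 0.4, -1.4]
ee_pos: [559.5, 52.1, 45.9]
ft_force: [-0.2, 0.8, -1.7]
ee_pos: [561.6, 52.0, 46.0]
ft_force: [0.0, 0.6, -3.0]
```

```bash
python3 -m pendant '[{"dp":[0.001,0,0],"turn":[0,0,0],"claw":0.035},{"dp":[0.002,-0.0001,0],"turn":[0,0,0],"claw":0.035}]' | grep -E 'pos|force'
python3 -m pendant '[{"dp":[0.001,0,0],"turn":[0,0,0],"claw":0.035},{"dp":[0.002,-0.0001,0],"turn":[0,0,0],"claw":0.035}]' | grep -E 'pos|force'
```

```text
ee_pos: [562.1, 51.9, 45.7]
ft_force: [-6.8, 1.3, -0.5]
ee_pos: [562.3, 51.9, 45.3]
ft_force: [-10.7, 1.4, 3.7]
```

Home at x≈562 against the stop. I'll let go and check.

```bash
python3 -m pendant '[{"dp":[-0.002,0,0.0007],"turn":[0,0,0],"claw":0.06},{"dp":[-0.002,0,0.0007],"turn":[0,0,0],"claw":0.06},{"dp":[-0.002,0,0.0007],"turn":[0,0,0],"claw":0.06},{"dp":[-0.002,0,0.0007],"turn":[0,0,0],"claw":0.06},{"dp":[-0.002,0,0.02],"turn":[0,0,0],"claw":0.06},{"dp":[-0.002,0,0.05],"turn":[0,0,0],"claw":0.06},{"dp":[-0.002,0,0.09],"turn":[0,0,0],"claw":0.06},{"dp":[-0.01,0,0.13],"turn":[0,0,0],"claw":0.06}]'
python3 -m pendant '[{"dp":[-0.04,-0.01,0.04],"turn":[0,0,0],"claw":0.0878},{"dp":[-0.08,-0.025,0.08],"turn":[0,0,0],"claw":0.0878},{"dp":[-0.12,-0.04,0.11],"turn":[0,0,0],"claw":0.0878},{"dp":[-0.14,-0.045,0.13],"turn":[0,0,0],"claw":0.0878},{"dp":[-0.14,-0.045,0.13],"turn":[0,0,0],"claw":0.0878}]'
python3 -c "
from h import *
st(); d=grab('wrist','w26.png'); t=grab('top','t26.png'); crop(d,'w26c.png',110,140,400,300,2.7);crop(t,'t26c.png',165,105,325,245,5)"
```

```text
t: 46.25
ee_pos: [556.4, 51.8, 177.3]
orientation: [-0.089, -3.138, -0.0]
ft_force: [0.2, -0.0, -0.1]
width: 60.0
t: 46.75
ee_pos: [414.4, 6.1, 309.8]
orientation: [0.09, 3.136, -0.0]
ft_force: [0.9, 0.6, -0.9]
width: 87.6
t 46.8 pos [414.4   6.1 309.8] toolx 176.71deg z [ 0.004 -0.    -1.   ] width 87.6 F [ 0.9  0.6 -0.9] q [-0.01  0.01  2.   -0.    1.13 -1.53]
```

View pics/w26c.png

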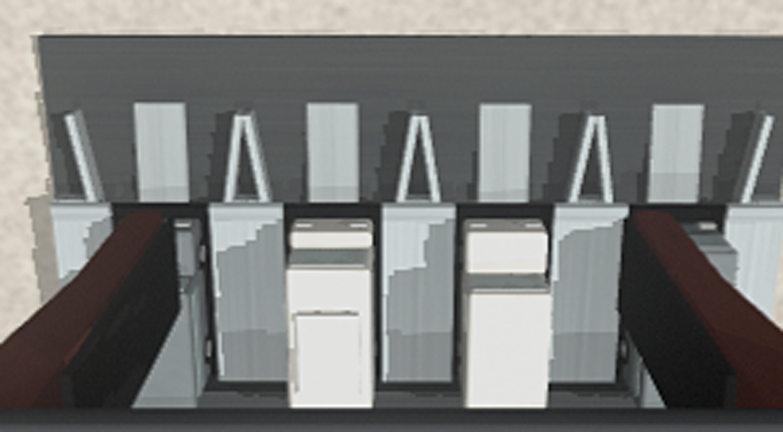

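View pics/t26c.png

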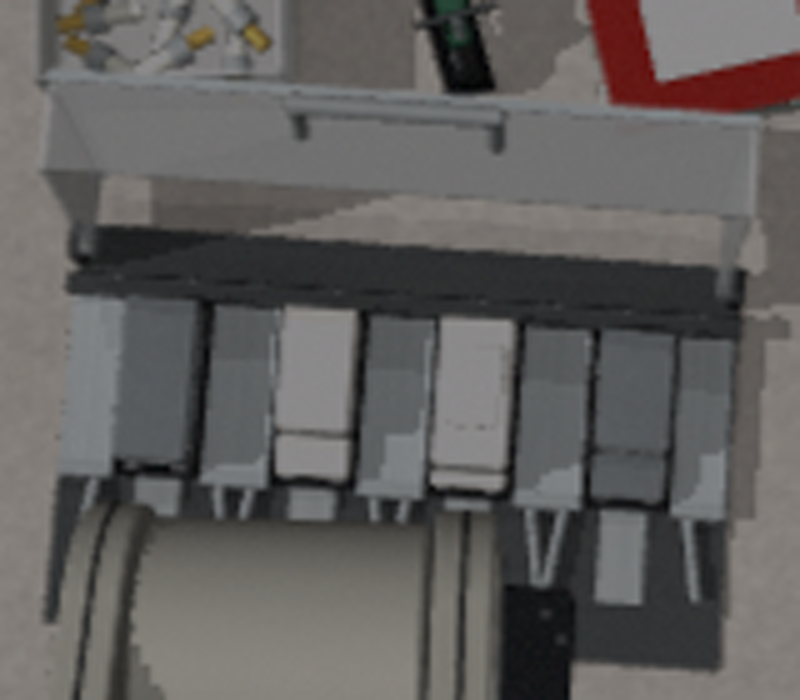

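All four catches are up with the plinth ends just behind them (catch ends in crop row ≈200), and the motorbike, booklets and tub haven't moved. Next I return to the handle to close the cover.

```bash
python3 -m pendant '[{"dp":[0.01,0,0],"turn":[0,0,-0.1],"claw":0.0878},{"dp":[0.025,0,0],"turn":[0,0,-0.2],"claw":0.0878},{"dp":[0.045,0,0],"turn":[0,0,-0.3],"claw":0.06},{"dp":[0.065,0,0],"turn":[0,0,-0.4],"claw":0.03},{"dp":[0.085,0,0],"turn":[0,0,-0.5],"claw":0.03},{"dp":[0.105,0,0],"turn":[0,0,-0.6],"claw":0.03},{"dp":[0.125,-0.002,0],"turn":[0,0,-0.7],"claw":0.03},{"dp":[0.145,-0.003,0],"turn":[0,0,-0.8],"claw":0.03}]'
python3 -m pendant '[{"dp":[0.02,0,0],"turn":[0,0,-0.1],"claw":0.03},{"dp":[0.04,0,0],"turn":[0,0,-0.2],"claw":0.03},{"dp":[0.06,0,0],"turn":[0,0,-0.3],"claw":0.03},{"dp":[0.08,0,0],"turn":[0,0,-0.4],"claw":0.03},{"dp":[0.1,0,0],"turn":[0,0,-0.5],"claw":0.03},{"dp":[0.115,-0.002,0],"turn":[0,0,-0.6],"claw":0.03},{"dp":[0.124,-0.003,0],"turn":[0,0,-0.7],"claw":0.03},{"dp":[0.124,-0.003,0],"turn":[0,0,-0.77],"claw":0.03}]'
python3 -m pendant '[{"dp":[0,0,0],"turn":[0,0,0],"claw":0.03}]' >/dev/null
python3 -c "
from h import *
st(); d=grab('wrist','w27.png')
print(w2p(d,(683.4,.4,208)))"
```

```text
t: 47.65
ee_pos: [562.2, 4.2, 303.6]
orientation: [-1.308, -2.851, 0.0]
ft_force: [0.9, -0.4, -0.0]
width: 43.5
t: 48.45
ee_pos: [686.5, 1.2, 302.6]
orientation: [-2.283, -2.152, 0.0]
ft_force: [0.7, 0.1, -0.4]
width: 30.1
t 48.5 pos [685.4   1.2 302.9] toolx 86.80deg z [-0.003  0.003 -1.   ] width 30.1 F [-0.6  0.1  1. ] q [-0.02  0.46  1.43  0.    1.26  0.04]
[255.4061124  195.47909572]
```

View pics/w27.png

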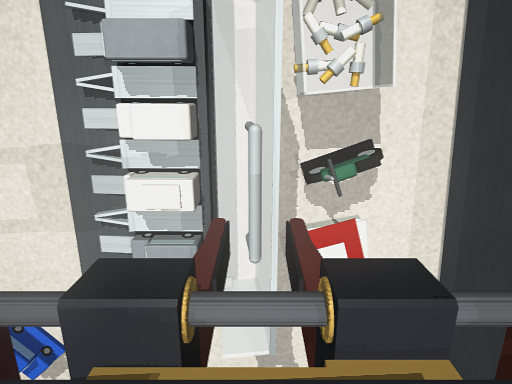

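```bash
python3 -m pendant '[{"dp":[-0.0015,0,-0.03],"turn":[0,0,0],"claw":0.03},{"dp":[-0.0015,0,-0.06],"turn":[0,0,0],"claw":0.03},{"dp":[-0.0015,0,-0.08],"turn":[0,0,0],"claw":0.03},{"dp":[-0.0015,0,-0.095],"turn":[0,0,0],"claw":0.03},{"dp":[-0.0015,0,-0.095],"turn":[0,0,0],"claw":0.02},{"dp":[-0.0015,0,-0.095],"turn":[0,0,0],"claw":0.015},{"dp":[-0.0015,0,-0.095],"turn":[0,0,0],"claw":0.015}]'
sed -i 's/638,0.2/640,2.8/' arc.py
python3 - <<'E'
from arc import *
table([103,101,98,95,91,87,83,79,75],[0,0,1,2,4,6,8,10,12],push=-2,along=0)
E
```

```text
t: 49.3
ee_pos: [684.2, 0.8, 212.3]
orientation: [-2.282, -2.159, -0.005]
ft_force: [-0.6, 1.0, -0.2]
width: 15.3
t 49.3 pos [684.2   0.8 212.3] toolx 86.83deg z [ 0.002  0.003 -1.   ] width 15.3 F [-0.6  1.  -0.2] q [-0.02  0.54  1.51  0.    1.09  0.04]
tilt 0.12464393296138358 tool y-lean 0.0026872589623584565
103 0 dp [-0.0051 -0.0003 -0.0039] turn [0.    0.002 0.   ] tcp [679.   1. 208.]
101 0 dp [-0.0113  0.0001 -0.0026] turn [0.    0.002 0.   ] tcp [673.   1. 210.]
98 1 dp [-0.0207  0.0006 -0.001 ] turn [-0.001 -0.015 -0.   ] tcp [663.   1. 211.]
95 2 dp [-0.0302  0.0012  0.    ] turn [-0.002 -0.033 -0.   ] tcp [654.   2. 212.]
91 4 dp [-0.043   0.0019  0.0006] turn [-0.004 -0.068 -0.   ] tcp [641.   3. 213.]
87 6 dp [-0.0557  0.0026  0.0003] turn [-0.006 -0.102 -0.   ] tcp [628.   3. 213.]
83 8 dp [-0.0684  0.0033 -0.0009] turn [-0.008 -0.137 -0.   ] tcp [616.   4. 211.]
79 10 dp [-0.081   0.004  -0.0029] turn [-0.01  -0.172 -0.   ] tcp [603.   5. 209.]
75 12 dp [-0.0934  0.0048 -0.0059] turn [-0.012 -0.207 -0.   ] tcp [591.   6. 206.]
```

```bash
python3 -m pendant '[{"dp":[0,0,-0.004],"turn":[0,0,0],"claw":0.015},{"dp":[-0.0051,0,-0.0039],"turn":[0,0,0],"claw":0.015},{"dp":[-0.0113,0,-0.0026],"turn":[0,0,0],"claw":0.015},{"dp":[-0.0207,0.0006,-0.001],"turn":[-0.001,-0.015,0],"claw":0.015},{"dp":[-0.0302,0.0012,0],"turn":[-0.002,-0.033,0],"claw":0.015},{"dp":[-0.043,0.0019,0.0006],"turn":[-0.004,-0.068,0],"claw":0.015},{"dp":[-0.0557,0.0026,0.0003],"turn":[-0.006,-0.102,0],"claw":0.015}]'
python3 - <<'E'
from arc import *
d=grab('wrist','w28.png'); crop(d,'w28c.png',120,70,370,330,2)
table([83,79,75,71,67,63,59,55],[8,10,12,12,12,12,12,12],push=-2,along=0)
E
```

```text
t: 50.0
ee_pos: [628.2, 3.6, 212.7]
orientation: [2.225, 2.105, 0.116]
ft_force: [2.8, 1.4, 1.7]
width: 14.8
t 50.0 pos [625.1   3.7 212. ] toolx 86.84deg z [ 0.105 -0.003 -0.995] width 15.1 F [-0.  -0.4  1.1] q [-0.01  0.42  1.72 -0.    0.9   0.04]
tilt 6.0091327598895035 tool y-lean 0.0025933346421223302
83 8 dp [-0.0093  0.0005 -0.0006] turn [-0.002 -0.035 -0.   ] tcp [616.   4. 211.]
79 10 dp [-0.0219  0.0012 -0.0026] turn [-0.004 -0.07  -0.   ] tcp [603.   5. 209.]
75 12 dp [-0.0343  0.0019 -0.0056] turn [-0.006 -0.104 -0.   ] tcp [591.   6. 206.]
71 12 dp [-0.0465  0.0026 -0.0093] turn [-0.006 -0.104 -0.   ] tcp [579.   6. 203.]
67 12 dp [-0.0584  0.0032 -0.0139] turn [-0.006 -0.104 -0.   ] tcp [567.   7. 198.]
63 12 dp [-0.07    0.0039 -0.0193] turn [-0.006 -0.104 -0.   ] tcp [555.   8. 193.]
59 12 dp [-0.0812  0.0045 -0.0255] turn [-0.006 -0.104 -0.   ] tcp [544.   8. 187.]
55 12 dp [-0.0919  0.0051 -0.0325] turn [-0.006 -0.104 -0.   ] tcp [533.   9. 180.]
```

View pics/w28c.png

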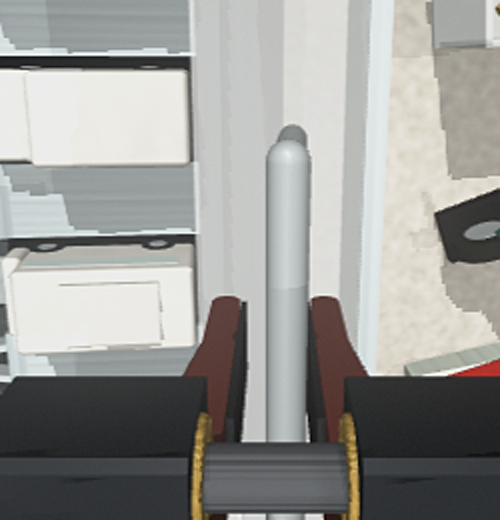

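The bar follows on the front finger, so I continue.

```bash
python3 -m pendant '[{"dp":[-0.0093,0.0005,-0.0006],"turn":[-0.002,-0.035,0],"claw":0.015},{"dp":[-0.0219,0.0012,-0.0026],"turn":[-0.004,-0.07,0],"claw":0.015},{"dp":[-0.0343,0.0019,-0.0056],"turn":[-0.006,-0.104,0],"claw":0.015},{"dp":[-0.0465,0.0026,-0.0093],"turn":[-0.006,-0.104,0],"claw":0.015},{"dp":[-0.0584,0.0032,-0.0139],"turn":[-0.006,-0.104,0],"claw":0.015},{"dp":[-0.07,0.0039,-0.0193],"turn":[-0.006,-0.104,0],"claw":0.015},{"dp":[-0.0812,0.0045,-0.0255],"turn":[-0.006,-0.104,0],"claw":0.015},{"dp":[-0.0919,0.0051,-0.0325],"turn":[-0.006,-0.104,0],"claw":0.015}]'
python3 - <<'E'
from arc import *
table([51,47,43,39,36,33,30,27],[12]*8,push=-2,along=0)
d=grab('wrist','w29.png'); crop(d,'w29c.png',120,70,370,330,2)
E
```

```text
t: 50.85
ee_pos: [534.8, 8.5, 178.2]
orientation: [2.169, 2.052, 0.214]
ft_force: [1.9, -0.6, 1.6]
width: 15.2
t 50.9 pos [534.8   8.5 178.2] toolx 86.84deg z [ 0.204 -0.009 -0.979] width 15.2 F [ 1.9 -0.6  1.6] q [-0.    0.31  2.01 -0.02  0.62  0.07]
tilt 11.784436537662366 tool y-lean 0.0022416289358196616
51 12 dp [-0.0117  0.0009 -0.0063] turn [-0.    -0.004 -0.   ] tcp [523.   9. 172.]
47 12 dp [-0.0214  0.0014 -0.0147] turn [-0.    -0.004 -0.   ] tcp [513.  10. 163.]
43 12 dp [-0.0304  0.002  -0.0237] turn [-0.    -0.004 -0.   ] tcp [504.  11. 154.]
39 12 dp [-0.0388  0.0024 -0.0333] turn [-0.    -0.004 -0.   ] tcp [496.  11. 145.]
36 12 dp [-0.0446  0.0028 -0.041 ] turn [-0.    -0.004 -0.   ] tcp [490.  11. 137.]
33 12 dp [-0.05    0.0031 -0.0489] turn [-0.    -0.004 -0.   ] tcp [485.  12. 129.]
30 12 dp [-0.055   0.0034 -0.057 ] turn [-0.    -0.004 -0.   ] tcp [480.  12. 121.]
27 12 dp [-0.0596  0.0036 -0.0655] turn [-0.    -0.004 -0.   ] tcp [475.  12. 113.]
```

View pics/w29c.png

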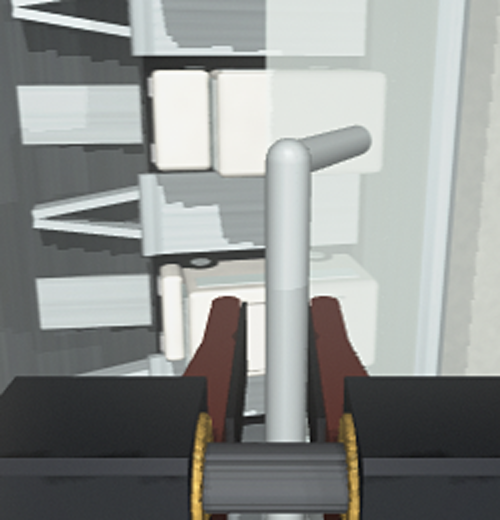

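```bash
python3 -m pendant '[{"dp":[-0.0117,0.0009,-0.0063],"turn":[0,0,0],"claw":0.015},{"dp":[-0.0214,0.0014,-0.0147],"turn":[0,0,0],"claw":0.015},{"dp":[-0.0304,0.002,-0.0237],"turn":[0,0,0],"claw":0.015},{"dp":[-0.0388,0.0024,-0.0333],"turn":[0,0,0],"claw":0.015},{"dp":[-0.0446,0.0028,-0.041],"turn":[0,0,0],"claw":0.015},{"dp":[-0.05,0.003,-0.0489],"turn":[0,0,0],"claw":0.015},{"dp":[-0.055,0.0034,-0.057],"turn":[0,0,0],"claw":0.015},{"dp":[-0.0596,0.0036,-0.0655],"turn":[0,0,0],"claw":0.015}]'
python3 - <<'E'
from arc import *
table([25,23,21,19,17,15,13,11],[12]*8,push=-2,along=0)
d=grab('wrist','w30.png'); crop(d,'w30c.png',120,70,370,330,2)
E
```

```text
t: 51.7
ee_pos: [475.7, 12.1, 112.7]
orientation: [2.169, 2.052, 0.215]
ft_force: [1.1, 0.7, 0.6]
width: 14.9
t 51.7 pos [475.7  12.1 112.7] toolx 86.84deg z [ 0.205 -0.009 -0.979] width 14.9 F [1.1 0.7 0.6] q [ 0.01  0.36  2.16 -0.03  0.41  0.09]
tilt 11.822646642452737 tool y-lean 0.0022623603793906384
25 12 dp [-0.0034  0.0002 -0.0057] turn [-0.    -0.003 -0.   ] tcp [472.  12. 107.]
23 12 dp [-0.006   0.0003 -0.0115] turn [-0.    -0.003 -0.   ] tcp [470.  12. 101.]
21 12 dp [-0.0083  0.0005 -0.0175] turn [-0.    -0.003 -0.   ] tcp [467.  13.  95.]
19 12 dp [-0.0105  0.0006 -0.0235] turn [-0.    -0.003 -0.   ] tcp [465.  13.  89.]
17 12 dp [-0.0125  0.0007 -0.0296] turn [-0.    -0.003 -0.   ] tcp [463.  13.  83.]
15 12 dp [-0.0143  0.0008 -0.0357] turn [-0.    -0.003 -0.   ] tcp [461.  13.  77.]
13 12 dp [-0.0158  0.0009 -0.0419] turn [-0.    -0.003 -0.   ] tcp [460.  13.  71.]
11 12 dp [-0.0171  0.001  -0.0482] turn [-0.    -0.003 -0.   ] tcp [459.  13.  65.]
```

View pics/w30c.png

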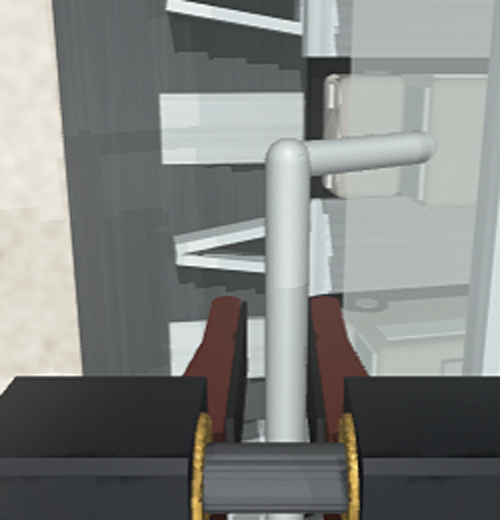

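```bash
python3 -m pendant '[{"dp":[-0.0034,0.0002,-0.0057],"turn":[0,0,0],"claw":0.015},{"dp":[-0.006,0.0003,-0.0115],"turn":[0,0,0],"claw":0.015},{"dp":[-0.0083,0.0005,-0.0175],"turn":[0,0,0],"claw":0.015},{"dp":[-0.0105,0.0006,-0.0235],"turn":[0,0,0],"claw":0.015},{"dp":[-0.0125,0.0007,-0.0296],"turn":[0,0,0],"claw":0.015},{"dp":[-0.0143,0.0008,-0.0357],"turn":[0,0,0],"claw":0.015}]'
python3 - <<'E'
from arc import *
st()
d=grab('wrist','w31.png'); crop(d,'w31c.png',120,70,370,330,2)
E
```

```text
t: 52.35
ee_pos: [461.4, 12.9, 77.0]
orientation: [2.169, 2.052, 0.214]
ft_force: [1.4, 0.2, 1.1]
width: 15.2
t 52.4 pos [461.4  12.9  77. ] toolx 86.84deg z [ 0.204 -0.009 -0.979] width 15.2 F [1.4 0.2 1.1] q [ 0.01  0.43  2.21 -0.04  0.3   0.1 ]
```

View pics/w31c.png

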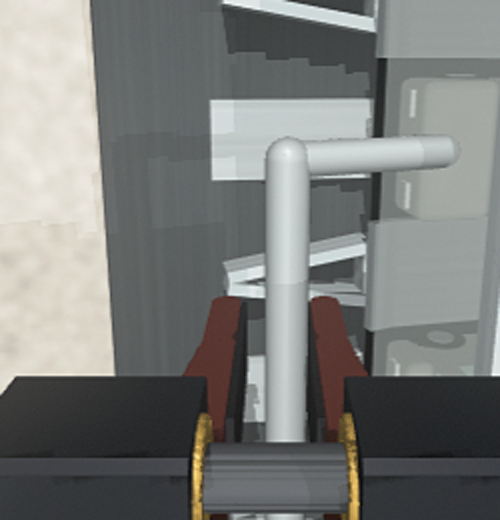

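```bash
python3 -m pendant '[{"dp":[-0.002,0,0],"turn":[0,0,0],"claw":0.022},{"dp":[-0.004,0,0.015],"turn":[0,0,0],"claw":0.022},{"dp":[-0.007,0,0.03],"turn":[0,0,0],"claw":0.022},{"dp":[-0.01,0,0.05],"turn":[0,0,0],"claw":0.022},{"dp":[-0.005,0,0.06],"turn":[0.006,0.1,0],"claw":0.01},{"dp":[0,0,0.06],"turn":[0.012,0.206,0],"claw":0},{"dp":[0,0,0.06],"turn":[0.012,0.206,0],"claw":0},{"dp":[0,0,0.06],"turn":[0.012,0.206,0],"claw":0}]'
python3 - <<'E'
from arc import *
st()
d=grab('wrist','w32.png'); crop(d,'w32c.png',120,70,370,330,2)
print(w2p(d,(463.4,12.8,77.4)))
E
```

```text
t: 53.2
ee_pos: [461.2, 12.8, 137.1]
orientation: [-2.282, -2.158, -0.004]
ft_force: [-1.2, -0.3, 0.4]
width: 0.5
t 53.2 pos [461.2  12.8 137.1] toolx 86.80deg z [ 0.001  0.002 -1.   ] width 0.5 F [-1.2 -0.3  0.4] q [0.   0.35 2.06 0.   0.73 0.05]
[260.99804523 209.82844482]
```

View pics/w32c.png

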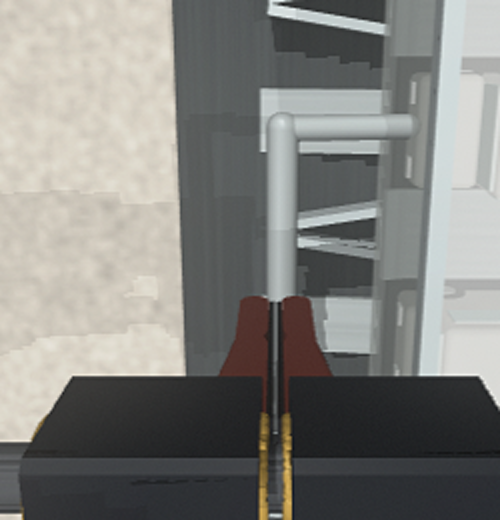

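```bash
python3 -m pendant '[{"dp":[0,0,-0.015],"turn":[0,0,0],"claw":0},{"dp":[0,0,-0.028],"turn":[0,0,0],"claw":0},{"dp":[0,0,-0.034],"turn":[0,0,0],"claw":0},{"dp":[0,0,-0.037],"turn":[0,0,0],"claw":0},{"dp":[0,0,-0.04],"turn":[0,0,0],"claw":0},{"dp":[0,0,-0.043],"turn":[0,0,0],"claw":0},{"dp":[0,0,-0.046],"turn":[0,0,0],"claw":0}]'
python3 -m pendant '[{"dp":[0,0,-0.003],"turn":[0,0,0],"claw":0},{"dp":[0,0,-0.006],"turn":[0,0,0],"claw":0},{"dp":[-0.001,0,-0.008],"turn":[0,0,0],"claw":0}]'
python3 - <<'E'
from arc import *
d=grab('wrist','w33.png'); crop(d,'w33c.png',120,70,370,330,2)
E
```

```text
t: 53.95
ee_pos: [462.0, 12.9, 91.7]
orientation: [-2.281, -2.158, -0.004]
ft_force: [-0.1, 1.0, 1.2]
width: 0.5
t: 54.25
ee_pos: [461.2, 12.9, 83.5]
orientation: [-2.282, -2.158, -0.004]
ft_force: [0.1, -0.4, 0.4]
width: 0.5
```

View pics/w33c.png

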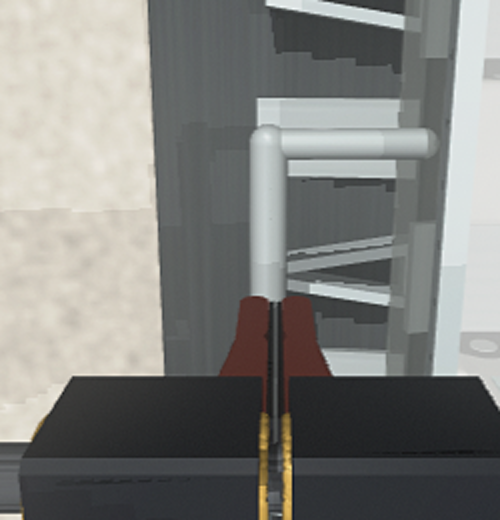

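```bash
python3 -m pendant '[{"dp":[-0.001,0,-0.002],"turn":[0,0,0],"claw":0},{"dp":[-0.002,0,-0.004],"turn":[0,0,0],"claw":0},{"dp":[-0.002,0,-0.006],"turn":[0,0,0],"claw":0}]' | grep -E 'pos|force'
python3 -m pendant '[{"dp":[0,0,-0.001],"turn":[0,0,0],"claw":0},{"dp":[0,0,-0.002],"turn":[0,0,0],"claw":0}]' | grep -E 'pos|force'
python3 -m pendant '[{"dp":[0,0,-0.001],"turn":[0,0,0],"claw":0},{"dp":[0,0,-0.002],"turn":[0,0,0],"claw":0}]' | grep -E 'pos|force'
```

```text
ee_pos: [458.6, 12.9, 77.5]
ft_force: [-0.5, -0.3, 0.6]
ee_pos: [458.5, 12.9, 75.4]
ft_force: [-1.1, -0.6, 0.9]
ee_pos: [458.7, 12.9, 73.7]
ft_force: [-4.6, 0.9, 17.1]
```

The cover is closed: force rose to 17 N at TCP z≈73.7, where I expected about 74. I retreat and check.

```bash
python3 -m pendant '[{"dp":[0,0,0.002],"turn":[0,0,0],"claw":0},{"dp":[0,0,0.01],"turn":[0,0,0],"claw":0},{"dp":[0,0,0.04],"turn":[0,0,0],"claw":0},{"dp":[-0.01,0,0.08],"turn":[0,0,0],"claw":0},{"dp":[-0.02,0,0.12],"turn":[0,0,0],"claw":0},{"dp":[-0.03,0,0.16],"turn":[0,0,0],"claw":0.03},{"dp":[-0.04,0,0.19],"turn":[0,0,0],"claw":0.06},{"dp":[-0.04,0,0.19],"turn":[0,0,0],"claw":0.0878}]'
python3 -m pendant '[{"dp":[0,-0.04,0.01],"turn":[0,0,0],"claw":0.0878},{"dp":[0,-0.08,0.02],"turn":[0,0,0],"claw":0.0878},{"dp":[0,-0.12,0.03],"turn":[0,0,0],"claw":0.0878},{"dp":[0,-0.16,0.03],"turn":[0,0,0],"claw":0.0878},{"dp":[0,-0.2,0.03],"turn":[0,0,0],"claw":0.0878},{"dp":[0,-0.24,0.03],"turn":[0,0,0],"claw":0.0878},{"dp":[0,-0.28,0.03],"turn":[0,0,0],"claw":0.0878},{"dp":[0,-0.28,0.03],"turn":[0,0,0],"claw":0.0878}]'
python3 - <<'E'
from arc import *
st()
t=grab('top','t34.png');s=grab('scene','s34.png')
crop(t,'t34c.png',105,90,325,245,3.6);crop(s,'s34c.png',190,130,360,280,4)
E
```

```text
t: 55.8
ee_pos: [420.0, 12.9, 267.8]
orientation: [2.28, 2.156, 0.012]
ft_force: [-0.5, -0.0, -0.3]
width: 20.6
t: 56.6
ee_pos: [418.7, -270.9, 292.9]
orientation: [-2.286, -2.154, -0.002]
ft_force: [-0.1, 0.9, -0.1]
width: 84.7
t 56.6 pos [ 418.7 -270.9  292.9] toolx 86.60deg z [ 0.     0.002 -1.   ] width 84.7 F [-0.1  0.9 -0.1] q [-0.6   0.17  1.85  0.    1.12 -0.54]
```

View pics/t34c.png

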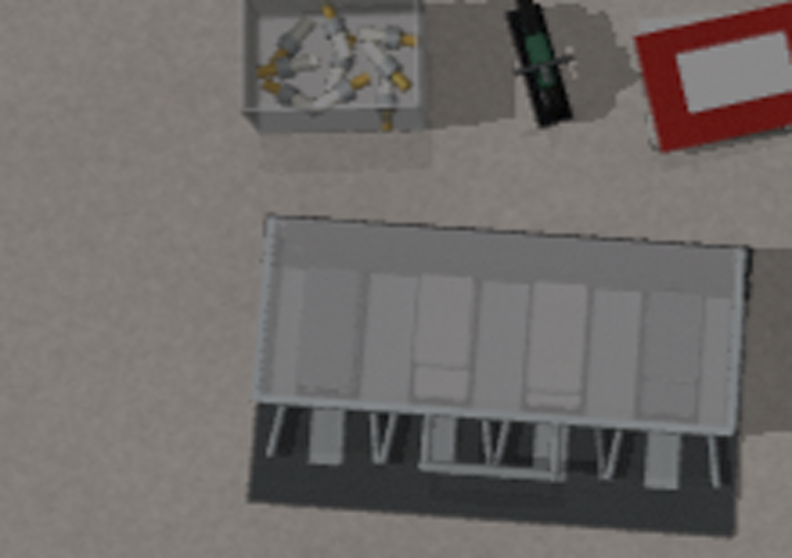

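View pics/s34c.png

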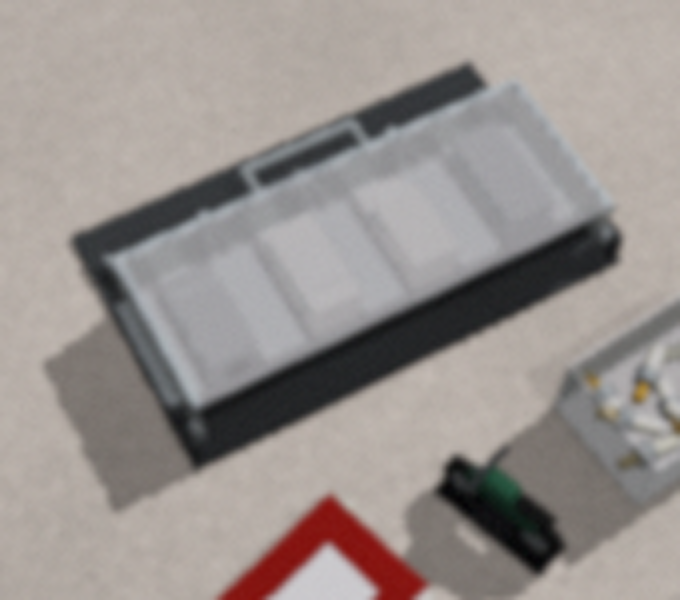

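View pics/t34.png

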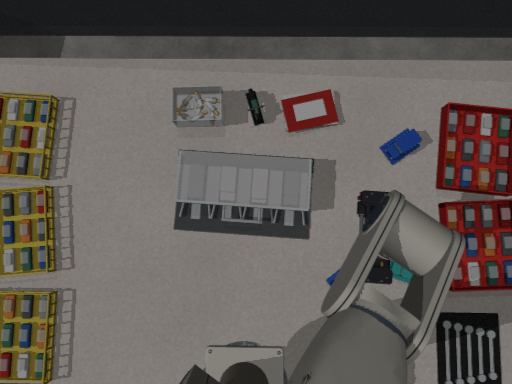

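Run:
```python
from h import *
o=st(); print(ctrl.close_job())
```

```text
t 56.7 pos [ 418.2 -267.5  292.6] toolx 86.69deg z [-0.001  0.004 -1.   ] width 87.3 F [-0.6  0.4  0.7] q [-0.59  0.17  1.86  0.    1.12 -0.54]
the job is handed in; nothing more can be done
None
```

All four models were on the table and are now home on their own rails under the closed cover. I handed the job in at about 57 s with the gripper open and clear of everything.

**What I did**
- Raised the cover onto its stop by hooking the handle loosely. It stood slightly open at the start, at about 0.13 rad.
- Slid the models in (rails counted from the right):
  - grey off-roader on rail 0
  - white camper on rail 1
  - white van on rail 2
  - grey bus on rail 3
- Lowered the cover along its arc and pressed it shut from above.

**Last checks**
- **Models:** each one pressed against the stop at about 10 N. In the wrist pictures all four catches look up, with the plinth ends just behind them. I judged the catches by eye and did not pull on any of them.
- **Cover:** it stopped at about 17 N, at the handle height expected when fully closed.
- **Everything else:** the motorbike, booklets and tub are where they were. I did not touch the blue and turquoise look-alikes.

**What failed or disagreed**
- My first try at the handle was too shallow and passed over the bar without moving the cover.
- The top camera read about 3 mm off from the wrist camera on the stand, and the scene camera's handle position was about 16 mm off. I used the wrist views and contact instead.

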